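Proof-pull a batch of steel sleeves

TASK

Slide every bare steel sleeve on the table, without lifting it, into the yellow lane of the blue tester, then push the red-handled carriage until it clicks home and stays. With the sleeves clamped, draw the black gauge handle out until its orange pointer lines up with the red clip, not well past it, hold it there for two seconds and let it go back home. Then pull the carriage open again and slide all the sleeves, upright and without lifting, onto the green pad; leave everything else on the bench alone.

Things in the scene. Friction and masses are not known exactly. Their poses are not given: they have to be found in the camera images.
- tester: Blue fixed sleeve tester. Origin on the table in its lane, x towards the fence, y along the lane. The lane is painted table (no step), y -0.14 to 0.14, open at both ends, bounded by the fence face at x 0.029 and the carriage face at x -0.075 (open) or -0.029 (closed). Carriage bar: 250 mm long in y, 45 mm high. Carriage base: x -0.20 to -0.107, 20 mm high.
- fence (a point): Middle of the top of the tester's fence, 45 mm high, x 0.029 to 0.045, y -0.14 to 0.14 in the tester frame. Behind it the gauge bed: x 0.045 to 0.115, y -0.15 to 0.15, 30 mm high, with a spring barrel at x 0.075, y -0.145 to -0.083, 64 mm high, and an end block at y 0.141, 58 mm high. The closing carriage pushes the sleeves towards the fence and leaves them 4 mm of play.
- carriage (a joint): Clamp carriage, m: 0 open, 0.046 fully home; moves along tester +x. A weak spring (0.8 to 2.6 N) opens it again unless the spring detent has engaged: passed between 0.028 and 0.037 with about 9 N (plus the friction of the sleeves pushed), it holds the carriage at 0.044 to 0.046, and lets go when pulled back with about 5 N.
- carriage_handle (a point): Grip point in the red upright handle of the carriage (moves with it): block 20 mm in tester x, 36 mm in y, 37 to 99 mm above the table, this point at 85 mm. Tester x = -0.115 + joint, y 0.
- gauge (a joint): Sprung pull gauge, m drawn out: 0 home, at most 0.110; moves along tester +y. A spring pulls it home with 2.7 N at 0, rising 90 N/m (10 N at 0.08); let go, it returns home by itself, damped.
- gauge_handle (a point): Grip point in the black upright gauge handle (moves with it): block 36 mm in tester x, 20 mm in y, 42 to 102 mm above the table, this point at 82 mm. Tester x 0.075, y = -0.05 + joint.
- gauge_pointer (a point): Tip of the orange pointer beside the black handle, over the white scale, at tester x 0.116, y = -0.05 + joint, 34 mm high.
- clip: Red clip on the far edge of the gauge bed, 8 mm wide (y), 40 mm high, fixed, with a red line across the scale; its axes are parallel to the tester's. Origin at its centre line on the table. It marks the pull wanted, 50 to 90 mm out: pointer and clip line up when they have the same tester y.
- pad: Green pad painted on the table, 240 mm (its x) by 170 mm (its y), flat with the table. Origin at its centre.
- sleeve0: bare steel tube sleeve standing on end, 54 mm outside, 38 mm bore (8 mm wall), 60 mm tall, 0.25 to 0.46 kg. Origin: centre of its underside, z up. May be absent (None); two or three are there.
- sleeve1: bare steel tube sleeve standing on end, 54 mm outside, 38 mm bore (8 mm wall), 60 mm tall, 0.25 to 0.46 kg. Origin: centre of its underside, z up. May be absent (None); two or three are there.
- sleeve2: bare steel tube sleeve standing on end, 54 mm outside, 38 mm bore (8 mm wall), 60 mm tall, 0.25 to 0.46 kg. Origin: centre of its underside, z up. May be absent (None); two or three are there.
- cclamp: Red C-clamp lying flat, 150 mm, 22 mm high, bystander; origin under the middle of its spine, jaws towards its +x.
- scraper: Screwdriver with red handle, 240 mm, lying along its x, bystander.
- coupler0: Copper-coloured pipe coupler standing on end, 72 mm outside, 75 mm tall, bystander, not a sleeve; origin centre of underside.
- coupler1: Another copper-coloured pipe coupler, 72 mm outside, 75 mm tall, bystander, not a sleeve; origin centre of underside.
Things that resemble listed ones, but are neither listed nor needed, are in the scene too. What is shaped like the sleeve2 but pink or purple is not meant.

How it is judged (in metres and radians):
On the way, in this order (a step that is already met when the one before it is completed fails the run):
1. all the steel sleeves stand in the lane of the tester (y of sleeve0 in the frame of tester between -0.14 and 0.14 m and x of sleeve0 in the frame of tester between -0.055 and 0.012 m and angle between each of sleeve0, sleeve1, sleeve2's own z axis and vertical below 0.15 rad and y of sleeve1 in the frame of tester between -0.14 and 0.14 m and x of sleeve1 in the frame of tester between -0.055 and 0.012 m and y of sleeve2 in the frame of tester between -0.14 and 0.14 m and x of sleeve2 in the frame of tester between -0.055 and 0.012 m), for 0.2 s.
2. the carriage has clicked home with the sleeves between it and the fence (all of step 1 and value of joint carriage above 0.042 m), for 0.3 s.
3. with the carriage latched, the gauge pointer is kept within 6 mm of the red clip for 0.8 s (value of joint carriage above 0.042 m and y of gauge_pointer in the frame of clip between -0.006 and 0.006 m), for 0.8 s.
4. the gauge is back home (value of joint gauge below 0.005 m), for 0.2 s.
5. the carriage is open again (value of joint carriage below 0.008 m), for 0.2 s.
At the end, for the whole second after the job is handed in: Every sleeve present stands upright at rest with its centre on the green pad (within 115 mm by 80 mm of its middle); the carriage is open (under 8 mm) and the gauge is home (under 5 mm) (x of sleeve0 in the frame of pad between -0.115 and 0.115 m and y of sleeve0 in the frame of pad between -0.08 and 0.08 m and angle between each of sleeve0, sleeve1, sleeve2's own z axis and vertical below 0.1 rad and height (world z) of each of sleeve0, sleeve1, sleeve2 below 0.005 m and linear speed of each of sleeve0, sleeve1, sleeve2 below 0.02 m/s and x of sleeve1 in the frame of pad between -0.115 and 0.115 m and y of sleeve1 in the frame of pad between -0.08 and 0.08 m and x of sleeve2 in the frame of pad between -0.115 and 0.115 m and y of sleeve2 in the frame of pad between -0.08 and 0.08 m and value of joint carriage below 0.008 m and value of joint gauge below 0.005 m); the robot touches nothing.
It fails at once if a sleeve lifted more than 15 mm off the table (height (world z) of any of sleeve0, sleeve1, sleeve2 above 0.015 m).
It fails at once if the gauge pulled more than 15 mm past the clip (y of gauge_pointer in the frame of clip above 0.015 m).
It fails at once if a bystander moved more than 30 mm (distance of any of cclamp, scraper, coupler0, coupler1 from where it was at the start of the episode above 0.03 m).
Of sleeve0, sleeve1, sleeve2 only 2 to 3 are there at a start; the rules pass over those that are not, and their reading is None.
At some moment in a run one of sleeve0, sleeve1, sleeve2 may be knocked a few centimetres aside while the robot is not near it.
Once in a run the grip may slacken for a moment while it holds something.
It also fails if it takes over 210 s, if anything falls off the work surface, if the arm or the gripper's body presses on something with over 40 N, if the wrist force passes 120 N, or if a joint passes its speed limit or range.

ROBOT

A 6-joint arm with a two-finger parallel gripper is mounted at the origin on the work surface. World frame = base frame: x ahead of the robot, y to its left, z up, the work surface at z = 0. Lengths are in mm, angles in rad, forces in N, time in s.
With the tool pointing down it reaches from about 300 to 750 mm from the base axis. Payload 8.5 kg.
Tool frame: the origin (TCP) lies midway between the tips of the shut fingers; the grasp point (between the pads) lies 19 mm behind it; z points along the fingers, y is the line along which they close (so a half turn about z gives the same grasp; the last joint's range is limited). The gripper opens to 88 mm and grips with 3 to 60 N. Pads are 18 mm wide; open, the fingers measure 123 mm over their backs; the gripper's body (75 mm by 187 mm) begins 45 mm behind the grasp point.
Start: joints at [1.05, 0.381, 1.297, -0, 1.464, -0.215], TCP at [165.572, 524.468, 238.748] pointing down, gripper open.
Joint ranges: [-3.11, 3.11], [-0.89, 2.33], [0.22, 2.48], [-1.42, 4.56], [0.17, 2.85], [-2.88, 2.88]. Speed limits (rad/s): [2.39, 2.39, 3.14, 3.14, 3.14, 3.14].

INTERFACE

Orientations are given as a unit quaternion [x, y, z, w].
In Python, from workcell import observe, get_image, camera_params, hand_in gives the robot as it stands.
- The arm moves only by the tool carry_out, never from a script. Its argument "targets" is a list of rows, each an object with "offset": the shift along the tool's x, y, z in m, a list of three; "roll": the turn about the tool's z in rad; "hand": the finger opening in m, from 0 to 0.0881. In form: [{"offset": [tx, ty, tz], "roll": roll, "hand": hand}, ...]. A call has 1 to 8 rows; each row shifts and turns the commanded pose from where the row before left it, along the tool's axes as they then stand; what a row does not reach is not made up. A row lasts 1/12 s, in which the tool goes at most 41.7 mm and 7.16 degrees, less where a joint would pass 70% of its speed; a pose out of reach is approached as far as the arm can. A call is refused whole if a number of a shift passes 0.0417 or a number of a turn 0.125, either way. A call with a gripper value outside its range is refused whole. The fingers move at their own pace and stop on an object; "grip_force" is the grip in N (left out, the last holds). Time passes only in rows, so rows that do not move let the fingers close. It gives the time, the measured TCP pose, the force, the opening and the grip force at its end, in the units of the state.
- observe(): the state, without advancing time (a new reading comes with each control period).
- get_image(name): name is "scene" or "side" or "wrist"; returns the picture (420x560x3 uint8, blue, green, red); there is no depth.
- camera_params(name): a dict with "intrinsics" (3x3 intrinsics, pixels), "R" (3x3) and "t" (3): a world point X has camera coordinates R X + t. Camera axes: x right, y down, z forward; pixel columns grow to the right and rows downward; lengths in mm; the calibration is good to about 2 mm. The wrist camera is an equidistant fisheye: a pixel r from the principal point sees the ray r / f radians off the axis. A picture is of the moment at which its call begins: read the wrist's pose just before it. camera_params takes no time and is no camera call; for the wrist camera it gives the pose at the moment of the call.
- hand_in(): hands the job in; it is judged then, once.
The state is a dict: "time": time; "q": joint angles; "qvel": joint speeds; "effort": joint torques, N m; "position": TCP position; "eef_rot": TCP orientation; "contact_force": force on the tool from outside, world axes, zero at the start; "torque": the same for the moment, N m; "width": finger opening in mm; "grip_force": force on a finger pad.
Only numpy, scipy, OpenCV 4.12 (cv2) and the standard library are available. Lean on these libraries where they do the work, as an engineer would, in place of code of your own. Each camera call takes 0.05 s, during which the arm holds its last target. There are 200 camera calls.

## Working session

There is one attempt and no reset: what is moved stays moved. The work goes in short steps, Python scripts to look and compute and a tool call to move; the robot and the scene stay as the last step left them, time stands still between calls to the robot, and variables do not carry over. Pictures are saved under pics/ and viewed, at most 14 in all, crops included, and the job is handed in when it is done.

Besides the shell and the picture viewer there is one more tool, called in YAML: its name, and indented under it one key for each argument. carry_out: Moves the arm, as the interface text tells. Its arguments: {"type":"object","properties":{"targets":{"type":"array"},"grip_force":{"type":"number"}},"required":["targets"]}

```bash
mkdir -p pics; ls; python3 - <<'E'
from workcell import *
import cv2,numpy as np
s=observe();print(s)
for n in ("scene","side"):
    cv2.imwrite(f"pics/{n}0.png",get_image(n)); p=camera_params(n); print(n,p)
print(camera_params("wrist"))
E
```

```text
pics
{'time': 0.0, 'q': array([ 1.04967897e+00,  3.81179164e-01,  1.29824047e+00, -6.51532070e-06,
        1.46357038e+00, -2.15314557e-01]), 'qvel': array([-1.46008308e-03,  1.53845815e-03,  3.66544657e-04, -6.99695228e-05,
       -1.19897151e-03, -2.92480307e-03]), 'effort': array([-2.80595275e-03, -4.37923980e+01, -2.24559242e+01,  7.12072290e-02,
        3.51841946e-02, -1.20608383e-04]), 'position': array([165.45618219, 524.23972337, 238.15364486]), 'eef_rot': array([ 1.52305935e-01,  9.88333149e-01, -6.53015514e-04, -2.48469927e-04]), 'contact_force': array([-0.4010303 ,  0.52596864,  0.19512574]), 'torque': array([ 0.04758489, -0.03295643,  0.00574544]), 'grip_force': 0.0, 'width': 88.06381263891785}
scene {'intrinsics': array([[516.83114079,   0.        , 289.52381415],
       [  0.        , 516.83114079, 214.37043471],
       [  0.        ,   0.        ,   1.        ]]), 'R': array([[ 0.74401344,  0.66797731,  0.01582102],
       [ 0.3875371 , -0.41211989, -0.82460426],
       [-0.54429679,  0.61964789, -0.56548873]]), 't': array([-419.51745407, -116.77839306, 1431.80280676])}
side {'intrinsics': array([[498.99320004,   0.        , 277.38616546],
       [  0.        , 498.99320004, 209.34706752],
       [  0.        ,   0.        ,   1.        ]]), 'R': array([[ 0.72554499, -0.68807081, -0.01195915],
       [-0.42110179, -0.43015725, -0.7985224 ],
       [ 0.54429564,  0.58439995, -0.60184629]]), 't': array([-328.6762358 ,  295.18256479,  977.00023592])}
{'intrinsics': array([[325.1922621 ,   0.        , 279.71078   ],
       [  0.        , 325.1922621 , 210.57290602],
       [  0.        ,   0.        ,   1.        ]]), 'R': array([[ 0.30162523,  0.95342436, -0.00205144],
       [ 0.91788136, -0.28979747,  0.27112956],
       [ 0.25790702, -0.0836625 , -0.96254068]]), 't': array([-550.26589028,  -37.84593402,  389.76831734])}
```

View pics/scene0.png

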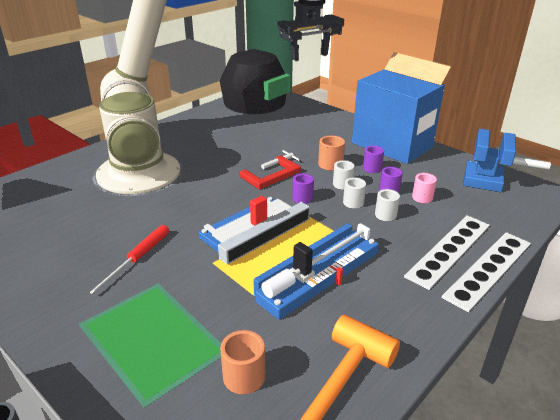

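View pics/side0.png

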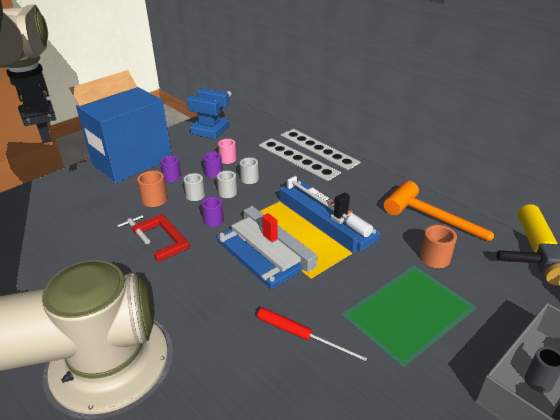

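Candidates for the steel sleeve:
- **Grey tubes (scene view):** (343,175), (354,193) and (387,205). These are the bare steel ones.
- **Purple tubes:** (303,188), (373,158) and (391,180).
- **Pink tube:** (425,187).
- **Copper couplers:** (331,152) and (243,360).

By the description, I choose the three grey ones. Next I check them in a crop.

```bash
cat > h.py <<'E'
import numpy as np,cv2
from workcell import *
def ray(n,uv,P=None):
    P=P or camera_params(n);K=P['intrinsics'];R=np.array(P['R']);t=np.array(P['t'])
    x=(uv[0]-K[0,2])/K[0,0];y=(uv[1]-K[1,2])/K[1,1]
    if n=='wrist':
        r=np.hypot(x,y);s=np.sin(r)/r if r>1e-9 else 1;d=np.array([x*s,y*s,np.cos(r)])
    else: d=np.array([x,y,1.])
    return -R.T@t,R.T@d
def plane(n,uv,z,P=None):
    c,d=ray(n,uv,P);return (c+d*(z-c[2])/d[2])[:2]
def proj(n,X,P=None):
    P=P or camera_params(n);K=P['intrinsics'];p=np.array(P['R'])@X+P['t']
    if n=='wrist':
        r=np.hypot(p[0],p[1]);th=np.arctan2(r,p[2]);q=p[:2]/r*th
    else:q=p[:2]/p[2]
    return q*K[0,0]+K[:2,2]
def tri(a,b):
    A=[];B=[]
    for n,uv in (a,b):
        c,d=ray(*((n,uv)));d=d/np.linalg.norm(d);M=np.eye(3)-np.outer(d,d);A.append(M);B.append(M@c)
    return np.linalg.lstsq(np.vstack(A),np.hstack(B),rcond=None)[0]
def blobs(m,amin=30):
    n,l,s,c=cv2.connectedComponentsWithStats(m.astype(np.uint8))
    return [(c[i].round(1),s[i,:5]) for i in range(1,n) if s[i,4]>=amin]
def steel(im):
    h=cv2.cvtColor(im,cv2.COLOR_BGR2HSV);return (h[...,1]<40)&(h[...,2]>110)
E
python3 - <<'E'
from h import *
for n,(a,b,c,d),k in (("scene",(195,150,420,320),3.5),("side",(180,145,385,290),3.9)):
    im=cv2.imread(f"pics/{n}0.png");cv2.imwrite(f"pics/{n}0c.png",cv2.resize(im[b:d,a:c],None,fx=k,fy=k,interpolation=cv2.INTER_CUBIC))
    h=cv2.cvtColor(im,cv2.COLOR_BGR2HSV)
    print(n,"steel",[ (tuple(c),s.tolist()) for c,s in blobs(steel(im)&(h[...,2]<256),100) if s[4]<900])
    H,S,V=h[...,0],h[...,1],h[...,2]
    for nm,m in (("red",((H<5)|(H>175))&(S>170)&(V>80)),("green",(H>50)&(H<75)&(S>120)),("yellow",(H>20)&(H<32)&(S>180)),("copper",(H>4)&(H<13)&(S>80)&(S<200))):
        print(nm,[(tuple(c),s.tolist()) for c,s in blobs(m,60)])
    m=((H>50)&(H<75)&(S>120)).astype(np.uint8)
    l=max(cv2.findContours(m,0,1)[0],key=cv2.contourArea);print("pad rect on plane")
    w=np.array([plane(n,p,0) for p in cv2.approxPolyDP(l,8,True)[:,0]]);print(w.round(1).tolist(), cv2.minAreaRect(w.astype(np.float32)))
E
```

```text
scene steel [((np.float64(245.0), np.float64(25.2)), [244, 0, 4, 51, 110]), ((np.float64(326.5), np.float64(8.1)), [320, 0, 13, 17, 167]), ((np.float64(117.9), np.float64(84.7)), [101, 70, 47, 31, 672]), ((np.float64(317.8), np.float64(95.4)), [303, 89, 24, 15, 210]), ((np.float64(426.2), np.float64(121.1)), [417, 109, 20, 26, 261]), ((np.float64(532.2), np.float64(164.2)), [513, 156, 39, 19, 390]), ((np.float64(347.9), np.float64(257.8)), [332, 248, 32, 20, 234])]
red [((np.float64(34.2), np.float64(144.4)), [0, 116, 89, 61, 2792]), ((np.float64(272.0), np.float64(173.9)), [240, 156, 61, 33, 701]), ((np.float64(258.3), np.float64(209.8)), [250, 196, 17, 29, 389]), ((np.float64(148.3), np.float64(242.8)), [127, 225, 42, 37, 510]), ((np.float64(338.3), np.float64(275.4)), [331, 266, 12, 19, 102])]
green [((np.float64(273.3), np.float64(83.1)), [264, 74, 26, 26, 118]), ((np.float64(152.2), np.float64(341.5)), [86, 288, 134, 112, 7810])]
yellow [((np.float64(273.9), np.float64(242.5)), [229, 218, 89, 48, 545])]
copper [((np.float64(454.6), np.float64(54.6)), [333, 0, 201, 155, 8175]), (
[... 1919 characters left out ...]
 [348, 269, 123, 93, 5799])]
yellow [((np.float64(308.6), np.float64(237.4)), [261, 202, 91, 77, 2060]), ((np.float64(535.1), np.float64(226.3)), [518, 205, 39, 47, 982])]
copper [((np.float64(179.8), np.float64(106.1)), [165, 97, 33, 20, 135]), ((np.float64(68.6), np.float64(126.6)), [53, 117, 29, 21, 186]), ((np.float64(49.4), np.float64(164.9)), [33, 156, 31, 20, 170]), ((np.float64(151.9), np.float64(188.1)), [137, 170, 31, 37, 897]), ((np.float64(437.8), np.float64(245.8)), [420, 225, 37, 44, 1268])]
pad rect on plane
[[644.8, -270.2], [425.0, -248.2], [408.9, -397.5], [628.4, -418.0]] ((526.8624877929688, -333.84307861328125), (150.1569061279297, 222.01400756835938), 84.29960632324219)
```

View pics/scene0c.png

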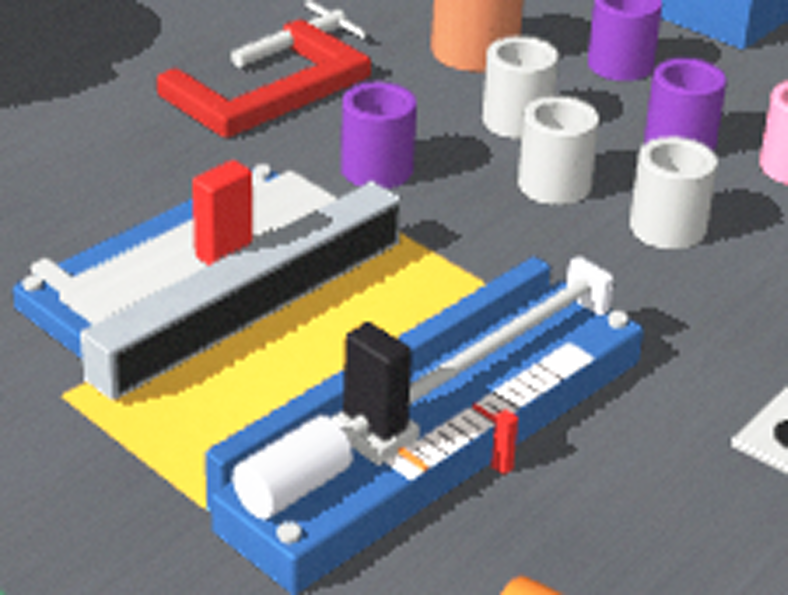

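View pics/side0c.png

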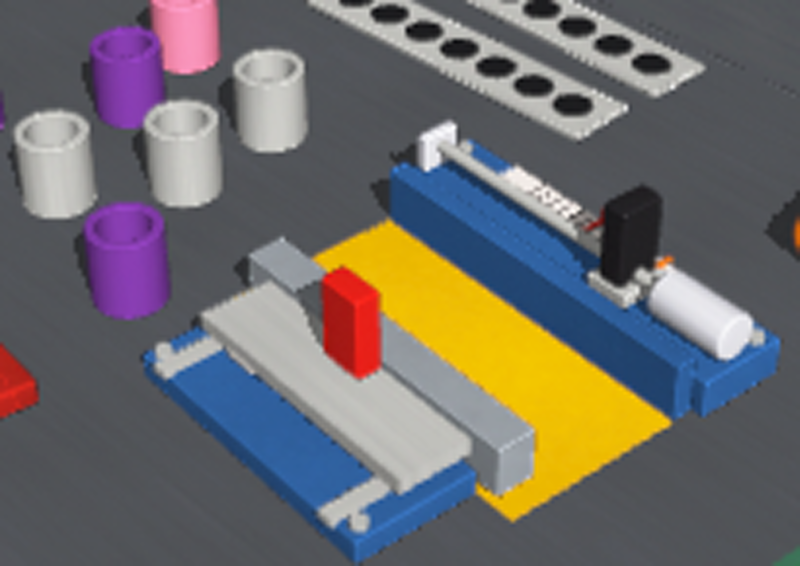

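The crops confirm three grey-white sleeves: scene (343,175), (354,193), (387,205). Nearby are purple and pink tubes. The clip is at scene (339,275), the red handle at (258,210) and the black handle at (302,258). Now the tester frame fit.

```bash
cat >> h.py <<'E'
def fit2(A,B):
    A=np.array(A,float);B=np.array(B,float);a=A.mean(0);b=B.mean(0)
    th=np.arctan2(*(lambda H:(H[0,1]-H[1,0],H[0,0]+H[1,1]))((A-a).T@(B-b)))
    R=np.array([[np.cos(th),-np.sin(th)],[np.sin(th),np.cos(th)]]);return th,R,b-R@a
E
python3 - <<'E'
from h import *
S=lambda u,v:(u/3.5+195-.35,v/3.5+150-.35); D=lambda u,v:(u/3.9+180-.37,v/3.9+145-.37)
pts=[("scene",S(222,171),99,(-115,0)),("side",D(350,281),99,(-115,0)),("scene",S(377,337),102,(75,-50)),("side",D(632,201),102,(75,-50)),
("side",D(671,424),0,(29,-140)),("side",D(390,220),0,(29,140)),("scene",S(208,452),45,(29,-140)),("scene",S(545,262),45,(37,140)),("side",D(392,167),45,(29,140)),("side",D(680,362),45,(29,-140)),
("scene",S(116,352),45,(-75,-125)),("side",D(500,438),45,(-75,-125)) if 0 else ("side",D(534,433),45,(-75,-125)),("scene",S(399,200),45,(-75,125))]
W=[plane(n,p,z) for n,p,z,_ in pts];T=[t for *_,t in pts]
th,R,t=fit2(T,W);print(th,t)
for (n,p,z,q),w in zip(pts,W): print(n,q,w.round(1),(R.T@(w-t)).round(1)-q)
f=lambda w:(R.T@(np.array(w)[:2]-t)).round(1)
for a,b in [((507,412),40),((505,470),0),((488,411),30),((412,460),34)]: 
    w=plane("scene",S(*a),b);print("clip/pointer",w.round(1),f(w))
# sleeves
out={}
for n,c in (("scene",[(343.6,174.7),(354,193),(387,205)]),("side",[(193.8,186.5),(226.8,183.7),(249.2,170.1)])):
    im=cv2.imread(f"pics/{n}0.png");h=cv2.cvtColor(im,cv2.COLOR_BGR2HSV)
    m=((h[...,1]<45)&(h[...,2]>95)).astype(np.uint8)
    for cc,s in blobs(m,100):
        if min(np.hypot(*(cc-np.array(k))) for k in c)<8: print(n,cc,s,plane(n,cc,30).round(1),f(plane(n,cc,30)))
for n,uvs in (("scene",S),("side",D)):
    for uv in ([(521,51),(560,113),(677,156)] if n=="scene" else [(54,129),(182,118),(270,66)]):
        w=plane(n,uvs(*uv),60);print("top",n,w.round(1),f(w))
# bystanders tops
print("purple",[plane("scene",S(*p),60).round(0) for p in [(379,100),(687,80),(626,5)]],"pink",plane("side",(227,142),60).round(0))
for n,c,z in (("scene",(330.3,151.4),37),("side",(151.9,188.1),37),("scene",(242.9,361.6),37),("side",(437.8,245.8),37)): w=plane(n,c,z);print("coupler",w.round(0),f(w))
for p in [(165,80),(225,130),(365,65),(300,25),(235,55),(345,10)]: w=plane("scene",S(*p),15);print("clamp",w.round(0),f(w))
for n,p in (("scene",(168,228)),("scene",(93,291)),("side",(258,312)),("side",(366,359))): w=plane(n,p,10);print("driver",w.round(0),f(w))
for p in [(422.7,-248.1),(408.6,-395.5),(625.4,-417.2),(642,-270.4),(525,-333)]: print("pad",f(p))
E
```

```text
-0.08121266966283237 [563.69310181  12.54198059]
scene (-115, 0) [446.5  23.9] [-2.7  1.8]
side (-115, 0) [449.6  22.1] [0.5 0.3]
scene (75, -50) [632.5 -41.5] [-2.1  1.7]
side (75, -50) [630.9 -45. ] [-3.4 -1.9]
side (29, -140) [ 579.2 -130.1] [-2.  -0.9]
side (29, 140) [603.4 149.5] [-0.6 -0.3]
scene (29, -140) [ 585.1 -128.2] [3.7 1.4]
scene (37, 140) [613.8 148.4] [ 2.  -0.5]
side (29, 140) [605.7 149.2] [ 1.7 -0.4]
side (29, -140) [ 585.8 -127.2] [4.4 2.5]
scene (-75, -125) [ 481.5 -102.6] [2.4 3.6]
side (-75, -125) [ 474.5 -108.7] [-4.1 -3.1]
scene (-75, 125) [498.8 139.1] [ 0.  -4.2]
clip/pointer [683.1  18.1] [118.6  15.2]
clip/pointer [687.6  14.8] [123.3  12.3]
clip/pointer [667.7  21. ] [102.9  16.9]
clip/pointer [665.1 -46. ] [105.9 -50.1]
side [249.1 169.9] [239 157  20  28 465] [618.4 294.9] [ 31.7 285.8]
side [226.9 183.7] [217 170  20  29 491] [526.1 284.1] [-59.5 267.6]
side [193.8 186.5] [183 172  22  30 517] [450.8 338.5] [-139.   315.7]
top scene [448.9 339.9] [-141.  317.]
top scene [524.3 286. ] [-61.5 269.3]
top scene [617.1 294.6] [ 30.3 285.4]
top side [452.1 336.1] [-137.4  313.5]
top side [526.2 283.4] [-59.4 266.9]
top side [617.5 292.7] [ 30.9 283.7]
purple [array([419., 211.]), array([564., 389.]), array([464., 457.])] pink [645. 427.]
coupler [352. 409.] [-243.1  378. ]
coupler [357. 405.] [-237.5  374.4]
coupler [ 710. -279.] [ 169.4 -278.3]
coupler [ 711. -279.] [ 170.8 -278.6]
clamp [228. 178.] [-347.7  138.1]
clamp [315. 157.] [-259.8  124.2]
clamp [326. 304.] [-260.7  271. ]
clamp [243. 317.] [-344.2  277.9]
clamp [240. 244.] [-341.6  204.9]
clamp [252. 363.] [-338.7  323.8]
driver [ 285. -112.] [-267.8 -147.1]
driver [ 349. -343.] [-185.2 -372.2]
driver [ 285. -117.] [-267.  -152.1]
driver [ 356. -350.] [-177.6 -378.4]
pad [-119.4 -271.2]
pad [-121.5 -419.3]
pad [  96.4 -423.3]
pad [ 101.  -275.7]
pad [ -10.5 -347.5]
```

```bash
cat >> h.py <<'E'
from scipy.spatial.transform import Rotation
TH=-0.0812;TT=np.array([563.7,12.5]);TR=np.array([[np.cos(TH),-np.sin(TH)],[np.sin(TH),np.cos(TH)]])
f=lambda w:TR.T@(np.array(w)[:2]-TT)
g=lambda p:TR@np.array(p)[:2]+TT
def st():
    s=observe();M=Rotation.from_quat(s['eef_rot']).as_matrix()
    print("t %.1f tcp(tester) %s z %.1f yaw err %.3f F %s w %.1f grip %.1f"%(s['time'],f(s['position']).round(1),s['position'][2],np.arctan2(M[1,1],M[0,1])-TH-np.pi/2,(np.r_[TR.T@s['contact_force'][:2],s['contact_force'][2]]).round(1),s['width'],s['grip_force']));return s,M
def to(x,y,z):  # tool-frame offset in mm to put the TCP at tester x,y, height z
    s,M=st();return (M.T@(np.r_[g((x,y)),z]-s['position'])).round(1)
E
python3 -c "
from h import *
print(to(-60,268,150))"
```

```text
t 0.1 tcp(tester) [-438.4  477.8] z 238.2 yaw err -0.225 F [ 0.6 -0.9 -0.9] w 88.2 grip 0.0
[-415.7 -120.1   88.2]
```

carry_out:
  targets:
    - {"offset":[0,0,0],"roll":-0.112,"hand":0.088}
    - {"offset":[0,0,0],"roll":-0.112,"hand":0.088}
    - {"offset":[-0.036,-0.02,0],"roll":0,"hand":0.088}
    - {"offset":[-0.036,-0.02,0],"roll":0,"hand":0.088}
    - {"offset":[-0.036,-0.02,0],"roll":0,"hand":0.088}
    - {"offset":[-0.036,-0.02,0],"roll":0,"hand":0.088}
    - {"offset":[-0.036,-0.02,0],"roll":0,"hand":0.088}
    - {"offset":[-0.036,-0.02,0],"roll":0,"hand":0.088}

```text
time: 0.77
position: [372.3, 385.7, 238.6]
eef_rot: [0.041, 0.999, -0.0, -0.0]
contact_force: [-0.4, 1.6, 0.6]
width: 87.9
grip_force: 0.0
```

carry_out:
  targets:
    - {"offset":[-0.036,-0.02,0],"roll":0,"hand":0.088}
    - {"offset":[-0.036,-0.02,0],"roll":0,"hand":0.088}
    - {"offset":[-0.036,-0.02,0],"roll":0,"hand":0.088}
    - {"offset":[-0.036,-0.02,0],"roll":0,"hand":0.088}
    - {"offset":[0,-0.02,0],"roll":0,"hand":0.088}
    - {"offset":[0,0,0],"roll":0,"hand":0.088}

```text
time: 1.27
position: [507.7, 272.6, 237.8]
eef_rot: [0.043, 0.999, -0.001, -0.001]
contact_force: [0.2, -0.2, -0.4]
width: 87.9
grip_force: 0.0
```

```bash
cat >> h.py <<'E'
def look(n,fn=None):
    P=camera_params(n);im=get_image(n)
    if fn: cv2.imwrite("pics/"+fn,im)
    return im,P
def sleeves():
    "steel sleeve centres (tester frame) from scene+side silhouettes"
    for n in ("scene","side"):
        im,P=look(n);h=cv2.cvtColor(im,cv2.COLOR_BGR2HSV);m=(h[...,1]<45)&(h[...,2]>95)
        for c,s in blobs(m,250):
            if s[4]<800 and 15<s[2]<32 and 22<s[3]<42:
                w=plane(n,c,30,P);print(n,c,s[2:].tolist(),f(w).round(1))
E
python3 - <<'E'
from h import *
print(to(-60,268,25))
im,P=look("wrist","w1.png")
for x,y in [(-60,268),(31,285),(-139,315)]: print(proj("wrist",np.r_[g((x,y)),60],P).round(0))
sleeves()
E
```

```text
t 1.3 tcp(tester) [-76.9 254.7] z 237.8 yaw err -0.005 F [ 0.2 -0.2 -0.4] w 87.9 grip 0.0
[-17.2  13.7 212.7]
[292. 206.]
[307. 284.]
[340. 129.]
scene [426.3 121. ] [20, 26, 265] [-189.1  777. ]
side [192.4  10.7] [29, 31, 283] [ 769.6 1831. ]
side [173.  115.8] [27, 23, 293] [ 35.2 743.6]
side [249.2 169.2] [23, 32, 502] [ 34.2 288.8]
side [226.8 183.8] [20, 31, 504] [-60.  267.4]
side [193.9 186.5] [23, 30, 537] [-138.8  315.6]
```

View pics/w1.png

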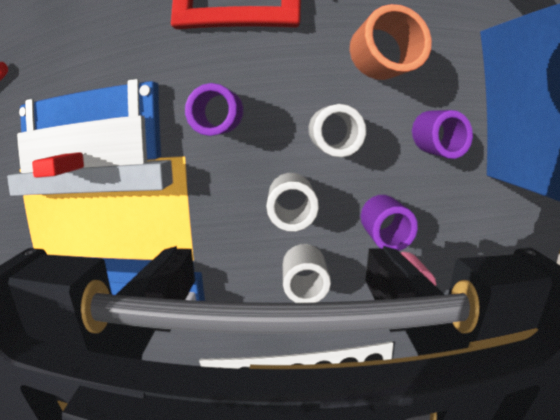

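The wrist view shows the three steel sleeve tops at about (292,205), (305,283) and (337,129), within 3 px of the prediction. I'll grasp the first one now.

carry_out:
  targets:
    - {"offset":[-0.017,0.013,0.01],"roll":0,"hand":0.088}
    - {"offset":[0,0,0.04],"roll":0,"hand":0.088}
    - {"offset":[0,0,0.04],"roll":0,"hand":0.088}
    - {"offset":[0,0,0.04],"roll":0,"hand":0.088}
    - {"offset":[0,0,0.035],"roll":0,"hand":0.088}
    - {"offset":[0,0,0.03],"roll":0,"hand":0.088}
    - {"offset":[0,0,0.02],"roll":0,"hand":0.088}
    - {"offset":[0,0,0],"roll":0,"hand":0.088}

```text
time: 2.08
position: [521.6, 288.1, 19.9]
eef_rot: [0.04, 0.999, -0.001, -0.003]
contact_force: [-0.2, -0.1, -0.3]
width: 87.9
grip_force: 0.0
```

carry_out:
  targets:
    - {"offset":[0,0,0],"roll":0,"hand":0.045}
    - {"offset":[0,0,0],"roll":0,"hand":0.045}
    - {"offset":[0,0,0],"roll":0,"hand":0.045}
    - {"offset":[0,0,0],"roll":0,"hand":0.045}
    - {"offset":[0,0,0],"roll":0,"hand":0.045}
    - {"offset":[0,0,0],"roll":0,"hand":0.045}
  grip_force: 20

```text
time: 2.58
position: [524.8, 287.2, 24.7]
eef_rot: [0.041, 0.999, -0.0, 0.001]
contact_force: [-0.9, -3.3, 6.4]
width: 52.5
grip_force: 19.9
```

```bash
python3 -c "
from h import *
print(to(-22,-90,22))"
```

```text
t 2.6 tcp(tester) [-61.  270.6] z 24.7 yaw err -0.001 F [-0.7 -3.4  6.4] w 52.5 grip 19.9
[ -39.3 -360.6    2.8]
```

carry_out:
  targets:
    - {"offset":[-0.005,-0.012,0],"roll":0,"hand":0.045}
    - {"offset":[-0.006,-0.02,0],"roll":0,"hand":0.045}
    - {"offset":[-0.007,-0.022,0],"roll":0,"hand":0.045}
    - {"offset":[-0.007,-0.022,0],"roll":0,"hand":0.045}
    - {"offset":[-0.007,-0.022,0],"roll":0,"hand":0.045}
    - {"offset":[-0.007,-0.022,0],"roll":0,"hand":0.045}
    - {"offset":[0,-0.022,0],"roll":0,"hand":0.045}
    - {"offset":[0,-0.012,0],"roll":0,"hand":0.045}

```text
time: 3.25
position: [551.7, 129.4, 24.8]
eef_rot: [0.042, 0.999, 0.001, 0.001]
contact_force: [1.3, 5.2, 5.0]
width: 52.6
grip_force: 19.9
```

```bash
python3 -c "
from h import *
print(to(-22,-90,22))"
```

```text
t 3.2 tcp(tester) [-21.4 115.5] z 24.8 yaw err -0.002 F [0.9 5.3 5. ] w 52.6 grip 19.9
[ 1.000e-01 -2.055e+02  2.500e+00]
```

carry_out:
  targets:
    - {"offset":[0,-0.018,0],"roll":0,"hand":0.045}
    - {"offset":[0,-0.028,0],"roll":0,"hand":0.045}
    - {"offset":[0,-0.03,0],"roll":0,"hand":0.045}
    - {"offset":[0,-0.03,0],"roll":0,"hand":0.045}
    - {"offset":[0,-0.03,0],"roll":0,"hand":0.045}
    - {"offset":[0,-0.03,0],"roll":0,"hand":0.045}
    - {"offset":[0,-0.025,0],"roll":0,"hand":0.045}
    - {"offset":[0,-0.012,0],"roll":0,"hand":0.045}

```text
time: 3.92
position: [534.6, -73.8, 24.7]
eef_rot: [0.042, 0.999, 0.0, 0.001]
contact_force: [2.0, 7.2, 7.5]
width: 52.8
grip_force: 19.9
```

```bash
python3 - <<'E'
from h import *
st();look("side","s2.png")
E
```

```text
t 3.9 tcp(tester) [-22.  -88.4] z 24.7 yaw err -0.003 F [1.4 7.3 7.5] w 52.8 grip 19.9
```

View pics/s2.png

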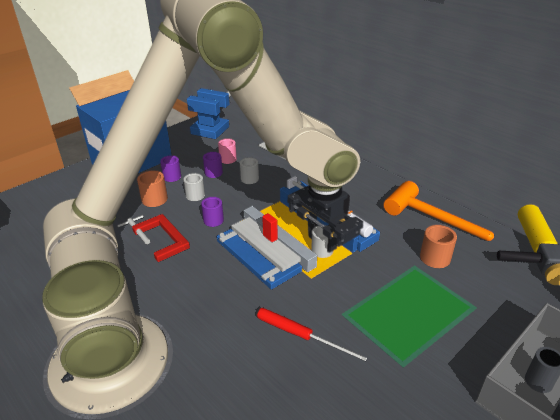

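Sleeve 1 stands in the lane between the fingers at side (320,240). Releasing it.

carry_out:
  targets:
    - {"offset":[0,0,0],"roll":0,"hand":0.088}
    - {"offset":[0,0,0],"roll":0,"hand":0.088}
    - {"offset":[0,0,0],"roll":0,"hand":0.088}
    - {"offset":[0,0,-0.02],"roll":0,"hand":0.088}
    - {"offset":[0,0,-0.03],"roll":0,"hand":0.088}
    - {"offset":[0,0,-0.04],"roll":0,"hand":0.088}
    - {"offset":[0,0.03,-0.03],"roll":0,"hand":0.088}
    - {"offset":[0,0.04,0],"roll":0,"hand":0.088}

```text
time: 4.63
position: [542.2, -3.2, 148.8]
eef_rot: [0.042, 0.999, -0.001, 0.005]
contact_force: [1.4, -0.1, 0.7]
width: 88.3
grip_force: 0.0
```

carry_out:
  targets:
    - {"offset":[0,0.041,0],"roll":0,"hand":0.088}
    - {"offset":[0,0.041,0],"roll":0,"hand":0.088}
    - {"offset":[0,0.041,0],"roll":0,"hand":0.088}
    - {"offset":[0,0.041,0],"roll":0,"hand":0.088}
    - {"offset":[0,0.041,0],"roll":0,"hand":0.088}
    - {"offset":[-0.02,0.03,-0.03],"roll":0,"hand":0.088}
    - {"offset":[-0.03,0.03,-0.03],"roll":0,"hand":0.088}
    - {"offset":[0,0,0],"roll":0,"hand":0.088}

```text
time: 5.3
position: [606.3, 254.0, 198.9]
eef_rot: [0.039, 0.999, 0.002, 0.006]
contact_force: [1.6, 0.0, 0.5]
width: 87.8
grip_force: 0.0
```

```bash
cat >> h.py <<'E'
def tops(near=None):
    "steel sleeves in the wrist view: bright low-saturation ring blobs -> prints mask extent; rough top centre from hull"
    im,P=look("wrist");h=cv2.cvtColor(im,cv2.COLOR_BGR2HSV);m=((h[...,1]<40)&(h[...,2]>105)).astype(np.uint8)
    for x,y in near:
        u,v=proj("wrist",np.r_[g((x,y)),60],P).round().astype(int)
        print("expected",(x,y),"px",u,v)
        for c,s in blobs(m,150):
            if np.hypot(*(c-(u,v)))<60: print("   blob",c,s.tolist(),"->z30",f(plane("wrist",c,30,P)).round(1))
E
python3 - <<'E'
from h import *
print(to(31,286,22)); tops([(31,285),(-139,315)]); sleeves(); look("wrist","w3.png")
E
```

```text
t 5.3 tcp(tester) [ 22.9 244.2] z 198.9 yaw err 0.004 F [1.6 0.2 0.5] w 87.8 grip 0.0
[ -6.3  41.  177.1]
expected (31, 285) px 323 205
   blob [309.4 201. ] [183, 106, 253, 195, 17653] ->z30 [ 34.8 275.3]
expected (-139, 315) px 359 20
   blob [341.9  50.6] [289, 0, 126, 107, 4209] ->z30 [-115.3  304.8]
scene [426.3 121. ] [20, 26, 265] [-189.1  777. ]
side [234.4  24.7] [31, 32, 375] [ 800.5 1463.8]
side [394.2  84. ] [30, 23, 261] [838.2 425.4]
side [173.  115.9] [27, 23, 295] [ 34.8 742.9]
side [249.2 168.6] [28, 35, 539] [ 36.1 291.4]
side [194.1 186.9] [28, 34, 570] [-139.4  313.5]
```

View pics/w3.png

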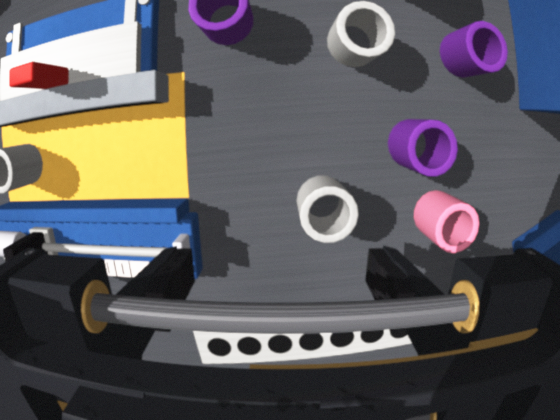

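The top rings are at (330,212) for sleeve 2 and (361,32) for sleeve 0.

```bash
python3 - <<'E'
from h import *
P=camera_params("wrist")
for p in [(330,212),(361,34)]: print(f(plane("wrist",p,60,P)).round(1))
print(to(33,288,22))
E
```

```text
[ 28.7 284.1]
[-131.   309.4]
t 5.5 tcp(tester) [ 18.  238.5] z 192.4 yaw err -0.000 F [ 0.7 -0.3 -0.9] w 87.8 grip 0.0
[-15.5  49.7 170.3]
```

carry_out:
  targets:
    - {"offset":[-0.006,0.024,0],"roll":0,"hand":0.088}
    - {"offset":[-0.007,0.024,0.02],"roll":0,"hand":0.088}
    - {"offset":[0,0,0.03],"roll":0,"hand":0.088}
    - {"offset":[0,0,0.035],"roll":0,"hand":0.088}
    - {"offset":[0,0,0.035],"roll":0,"hand":0.088}
    - {"offset":[0,0,0.03],"roll":0,"hand":0.088}
    - {"offset":[0,0,0.02],"roll":0,"hand":0.088}
    - {"offset":[0,0,0],"roll":0,"hand":0.088}

```text
time: 6.17
position: [615.7, 294.0, 18.2]
eef_rot: [0.041, 0.999, -0.002, -0.005]
contact_force: [-0.2, -0.1, -0.7]
width: 87.9
grip_force: 0.0
```

carry_out:
  targets:
    - {"offset":[0,0,0],"roll":0,"hand":0.045}
    - {"offset":[0,0,0],"roll":0,"hand":0.045}
    - {"offset":[0,0,0],"roll":0,"hand":0.045}
    - {"offset":[0,0,0],"roll":0,"hand":0.045}
    - {"offset":[0,0,0],"roll":0,"hand":0.045}
    - {"offset":[0,0,0],"roll":0,"hand":0.045}
  grip_force: 20

```text
time: 6.67
position: [619.6, 295.6, 25.0]
eef_rot: [0.041, 0.999, -0.0, 0.001]
contact_force: [-1.5, -2.8, 5.0]
width: 52.5
grip_force: 19.9
```

```bash
python3 -c "
from h import *
print(to(-22,0,22))"
```

```text
t 6.7 tcp(tester) [ 32.8 286.7] z 25.0 yaw err -0.001 F [-1.3 -2.9  5. ] w 52.5 grip 19.9
[  54.6 -286.7    2.9]
```

carry_out:
  targets:
    - {"offset":[0.009,-0.008,0],"roll":0,"hand":0.045}
    - {"offset":[0.014,-0.012,0],"roll":0,"hand":0.045}
    - {"offset":[0.016,-0.016,0],"roll":0,"hand":0.045}
    - {"offset":[0.014,-0.02,0],"roll":0,"hand":0.045}
    - {"offset":[0.001,-0.022,0],"roll":0,"hand":0.045}
    - {"offset":[0,-0.022,0],"roll":0,"hand":0.045}
    - {"offset":[0,-0.022,0],"roll":0,"hand":0.045}
    - {"offset":[0,-0.022,0],"roll":0,"hand":0.045}

```text
time: 7.33
position: [554.1, 156.5, 25.0]
eef_rot: [0.041, 0.999, 0.001, 0.001]
contact_force: [1.3, 4.0, 4.7]
width: 52.8
grip_force: 19.9
```

carry_out:
  targets:
    - {"offset":[0,-0.022,0],"roll":0,"hand":0.045}
    - {"offset":[0,-0.022,0],"roll":0,"hand":0.045}
    - {"offset":[0,-0.022,0],"roll":0,"hand":0.045}
    - {"offset":[0,-0.022,0],"roll":0,"hand":0.045}
    - {"offset":[0,-0.022,0],"roll":0,"hand":0.045}
    - {"offset":[0,-0.02,0],"roll":0,"hand":0.045}
    - {"offset":[0,-0.012,0],"roll":0,"hand":0.045}
    - {"offset":[0,0,0],"roll":0,"hand":0.045}

```text
time: 8.0
position: [542.7, 13.0, 24.9]
eef_rot: [0.042, 0.999, -0.0, 0.001]
contact_force: [-0.4, -4.1, 4.9]
width: 52.5
grip_force: 19.9
```

```bash
python3 -c "
from h import *
print(to(-22,0,22));sleeves()"
```

```text
t 8.0 tcp(tester) [-21.   -1.2] z 24.9 yaw err -0.003 F [-0.1 -4.2  4.9] w 52.5 grip 19.9
[1.  1.2 2.9]
scene [426.3 121. ] [20, 26, 264] [-189.1  777. ]
scene [288.  242.9] [24, 38, 473] [-20.2   2.6]
side [173.1 115.9] [27, 23, 298] [ 35.1 742.7]
side [193.8 186.4] [22, 30, 521] [-138.7  316.2]
```

carry_out:
  targets:
    - {"offset":[0,0,0],"roll":0,"hand":0.074}
    - {"offset":[0,0,0],"roll":0,"hand":0.074}
    - {"offset":[0,0,0],"roll":0,"hand":0.074}
    - {"offset":[0,0,-0.02],"roll":0,"hand":0.074}
    - {"offset":[0,0,-0.03],"roll":0,"hand":0.074}
    - {"offset":[0,0,-0.04],"roll":0,"hand":0.074}
    - {"offset":[0,0.03,-0.03],"roll":0,"hand":0.088}
    - {"offset":[0,0.04,0],"roll":0,"hand":0.088}

```text
time: 8.77
position: [550.2, 83.5, 149.3]
eef_rot: [0.043, 0.999, -0.0, 0.005]
contact_force: [0.8, -0.4, 0.3]
width: 85.3
grip_force: 0.0
```

carry_out:
  targets:
    - {"offset":[0.01,0.04,0],"roll":0,"hand":0.088}
    - {"offset":[0.02,0.036,0],"roll":0,"hand":0.088}
    - {"offset":[0.02,0.036,0],"roll":0,"hand":0.088}
    - {"offset":[0.02,0.036,0],"roll":0,"hand":0.088}
    - {"offset":[0.02,0.036,0],"roll":0,"hand":0.088}
    - {"offset":[0.015,0.03,0],"roll":0,"hand":0.088}
    - {"offset":[0.013,0.03,0],"roll":0,"hand":0.088}
    - {"offset":[0,0,0],"roll":0,"hand":0.088}

```text
time: 9.43
position: [447.4, 341.8, 143.3]
eef_rot: [0.038, 0.999, 0.001, -0.0]
contact_force: [-0.6, -0.8, -0.4]
width: 87.9
grip_force: 0.0
```

```bash
python3 -c "
from h import *
sleeves();print(to(-139,315,22))"
```

```text
scene [426.3 121. ] [20, 26, 264] [-189.1  777. ]
scene [349.7 141.8] [27, 29, 371] [-255.5  476.9]
scene [285.4 240.6] [25, 39, 696] [-30.1   4. ]
side [194.2 186.9] [26, 30, 550] [-139.2  313.3]
t 9.5 tcp(tester) [-140.4  315.3] z 143.1 yaw err 0.002 F [ 0.2 -0.9 -0.2] w 88.1 grip 0.0
[ -1.5  -0.3 121.1]
```

carry_out:
  targets:
    - {"offset":[-0.001,0,0.02],"roll":0,"hand":0.088}
    - {"offset":[0,0,0.03],"roll":0,"hand":0.088}
    - {"offset":[0,0,0.035],"roll":0,"hand":0.088}
    - {"offset":[0,0,0.025],"roll":0,"hand":0.088}
    - {"offset":[0,0,0.009],"roll":0,"hand":0.088}
    - {"offset":[0,0,0],"roll":0,"hand":0.088}

```text
time: 10.03
position: [450.7, 335.8, 22.7]
eef_rot: [0.042, 0.999, -0.001, -0.002]
contact_force: [-0.4, 0.5, 0.2]
width: 88.1
grip_force: 0.0
```

carry_out:
  targets:
    - {"offset":[0,0,0],"roll":0,"hand":0.045}
    - {"offset":[0,0,0],"roll":0,"hand":0.045}
    - {"offset":[0,0,0],"roll":0,"hand":0.045}
    - {"offset":[0,0,0],"roll":0,"hand":0.045}
    - {"offset":[0,0,0],"roll":0,"hand":0.045}
    - {"offset":[0,0,0],"roll":0,"hand":0.045}
  grip_force: 20

```text
time: 10.53
position: [451.3, 337.2, 25.0]
eef_rot: [0.041, 0.999, 0.0, 0.0]
contact_force: [-0.3, -0.6, 3.6]
width: 52.7
grip_force: 20.0
```

```bash
python3 -c "
from h import *
print(to(-22,88,22))"
```

```text
t 10.5 tcp(tester) [-138.4  314.6] z 25.0 yaw err -0.001 F [-0.2 -0.7  3.6] w 52.7 grip 20.0
[-116.5 -226.5    3.1]
```

carry_out:
  targets:
    - {"offset":[-0.012,0,0],"roll":0,"hand":0.045}
    - {"offset":[-0.018,-0.004,0],"roll":0,"hand":0.045}
    - {"offset":[-0.02,-0.008,0],"roll":0,"hand":0.045}
    - {"offset":[-0.02,-0.012,0],"roll":0,"hand":0.045}
    - {"offset":[-0.02,-0.016,0],"roll":0,"hand":0.045}
    - {"offset":[-0.018,-0.018,0],"roll":0,"hand":0.045}
    - {"offset":[-0.009,-0.02,0],"roll":0,"hand":0.045}
    - {"offset":[0,-0.02,0],"roll":0,"hand":0.045}

```text
time: 11.2
position: [561.9, 229.5, 25.1]
eef_rot: [0.041, 0.999, 0.001, 0.002]
contact_force: [0.8, 4.2, 4.4]
width: 53.1
grip_force: 20.0
```

carry_out:
  targets:
    - {"offset":[0,-0.022,0],"roll":0,"hand":0.045}
    - {"offset":[0,-0.022,0],"roll":0,"hand":0.045}
    - {"offset":[0,-0.022,0],"roll":0,"hand":0.045}
    - {"offset":[0,-0.022,0],"roll":0,"hand":0.045}
    - {"offset":[0,-0.022,0],"roll":0,"hand":0.045}
    - {"offset":[0,-0.014,0],"roll":0,"hand":0.045}
    - {"offset":[0,-0.004,0],"roll":0,"hand":0.045}
    - {"offset":[0,0,0],"roll":0,"hand":0.045}

```text
time: 11.87
position: [549.6, 101.3, 25.0]
eef_rot: [0.041, 0.999, -0.001, 0.001]
contact_force: [-0.4, -5.1, 6.3]
width: 52.9
grip_force: 20.0
```

```bash
python3 -c "
from h import *
print(to(-22,88,22));look('scene','s4.png')"
```

```text
t 11.9 tcp(tester) [-21.2  87.4] z 25.0 yaw err -0.002 F [-0.  -5.2  6.3] w 52.9 grip 20.0
[0.8 0.6 3. ]
```

View pics/s4.png

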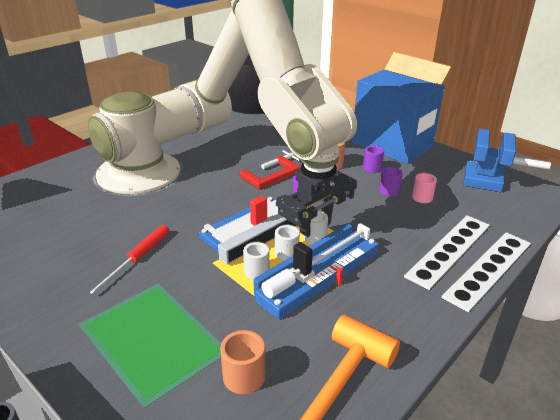

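All three sleeves are in the lane at scene (257,259), (287,241) and (318,226). Releasing, then on to the red handle, which I'll grip along tester y.

carry_out:
  targets:
    - {"offset":[0,0,0],"roll":0,"hand":0.074}
    - {"offset":[0,0,0],"roll":0,"hand":0.074}
    - {"offset":[0,0,0],"roll":0,"hand":0.074}
    - {"offset":[0,0,-0.02],"roll":0,"hand":0.074}
    - {"offset":[0,0,-0.03],"roll":0,"hand":0.074}
    - {"offset":[0,0,-0.04],"roll":0,"hand":0.074}
    - {"offset":[0,0,-0.03],"roll":0,"hand":0.088}
    - {"offset":[0.02,-0.02,-0.01],"roll":0,"hand":0.088}

```text
time: 12.58
position: [531.0, 85.8, 158.6]
eef_rot: [0.04, 0.999, 0.0, 0.005]
contact_force: [-0.1, -0.8, -0.3]
width: 85.6
grip_force: 0.0
```

carry_out:
  targets:
    - {"offset":[0.025,-0.022,0],"roll":0,"hand":0.088}
    - {"offset":[0.025,-0.022,0],"roll":0,"hand":0.088}
    - {"offset":[0.024,-0.023,0],"roll":0,"hand":0.088}
    - {"offset":[0,0,0],"roll":0,"hand":0.088}
    - {"offset":[0,0,0],"roll":0,"hand":0.088}

```text
time: 13.0
position: [447.9, 23.1, 154.6]
eef_rot: [0.042, 0.999, 0.0, 0.0]
contact_force: [1.2, -0.3, 0.6]
width: 88.1
grip_force: 0.0
```

```bash
python3 - <<'E'
from h import *
print(to(-115,0,66))
for n in ("scene","side"):
    im,P=look(n);h=cv2.cvtColor(im,cv2.COLOR_BGR2HSV);H,S,V=h[...,0],h[...,1],h[...,2]
    m=((H<5)|(H>175))&(S>170)&(V>80)
    for c,s in blobs(m,40):
        w=f(plane(n,c,70,P))
        if abs(w[0]+115)<60 and abs(w[1])<60: print(n,"red handle",c,s.tolist(),w.round(1))
E
```

```text
t 13.0 tcp(tester) [-116.3    1.2] z 154.6 yaw err -0.002 F [ 1.2 -0.2  0.6] w 88.1 grip 0.0
[-1.2 -1.2 88.6]
scene red handle [258.3 209.8] [250, 196, 17, 29, 390] [-116.4    0.6]
side red handle [269.5 227.2] [263, 214, 14, 28, 328] [-116.9   -2.2]
```

carry_out:
  targets:
    - {"offset":[-0.001,-0.001,0.02],"roll":0,"hand":0.088}
    - {"offset":[0,0,0.03],"roll":0,"hand":0.088}
    - {"offset":[0,0,0.026],"roll":0,"hand":0.088}
    - {"offset":[0,0,0.01],"roll":0,"hand":0.06}
    - {"offset":[0,0,0],"roll":0,"hand":0.025}
    - {"offset":[0,0,0],"roll":0,"hand":0.025}
    - {"offset":[0,0,0],"roll":0,"hand":0.025}
    - {"offset":[0,0,0],"roll":0,"hand":0.025}
  grip_force: 45

```text
time: 13.77
position: [450.1, 22.4, 69.2]
eef_rot: [0.041, 0.999, -0.0, 0.001]
contact_force: [-0.6, 0.5, -0.5]
width: 56.9
grip_force: 0.0
```

```bash
python3 -c "
from h import *
print(to(-69,0,66))"
```

```text
t 13.8 tcp(tester) [-114.     0.6] z 69.2 yaw err -0.000 F [-0.7  0.5 -0.5] w 56.9 grip 0.0
[-45.   -0.6   3.3]
```

carry_out:
  targets:
    - {"offset":[0,0,0],"roll":0,"hand":0.025}
    - {"offset":[0,0,0],"roll":0,"hand":0.025}
    - {"offset":[0,0,0],"roll":0,"hand":0.025}
    - {"offset":[0,0,0],"roll":0,"hand":0.025}
    - {"offset":[-0.003,0,0],"roll":0,"hand":0.025}
    - {"offset":[-0.005,0,0],"roll":0,"hand":0.025}
    - {"offset":[-0.007,0,0],"roll":0,"hand":0.025}
    - {"offset":[-0.005,0,0],"roll":0,"hand":0.025}

```text
time: 14.43
position: [469.7, 18.6, 68.8]
eef_rot: [0.041, 0.999, -0.002, 0.0]
contact_force: [-3.8, -13.8, 2.8]
width: 35.5
grip_force: 45.0
```

```bash
python3 -c "
from h import *
print(to(-69,0,66))"
```

```text
t 14.4 tcp(tester) [-94.2  -1.5] z 68.8 yaw err 0.000 F [ -2.6 -14.    2.8] w 35.5 grip 45.0
[-25.2   1.5   2.8]
```

carry_out:
  targets:
    - {"offset":[-0.004,-0.001,0],"roll":0,"hand":0.025}
    - {"offset":[-0.004,-0.001,0],"roll":0,"hand":0.025}
    - {"offset":[-0.004,0,0],"roll":0,"hand":0.025}
    - {"offset":[-0.004,0,0],"roll":0,"hand":0.025}
    - {"offset":[-0.004,0,0],"roll":0,"hand":0.025}
    - {"offset":[-0.004,0,0],"roll":0,"hand":0.025}
    - {"offset":[-0.003,0,0],"roll":0,"hand":0.025}
    - {"offset":[0,0,0],"roll":0,"hand":0.025}

```text
time: 15.1
position: [495.2, 16.5, 68.7]
eef_rot: [0.041, 0.999, -0.0, -0.001]
contact_force: [-4.8, -0.4, 5.9]
width: 35.4
grip_force: 45.0
```

```bash
python3 -c "
from h import *
print(to(-69,0,66))"
```

```text
t 15.1 tcp(tester) [-68.6  -1.5] z 68.7 yaw err 0.000 F [-4.8 -0.8  5.9] w 35.4 grip 45.0
[0.4 1.5 2.7]
```

carry_out:
  targets:
    - {"offset":[-0.0015,0,0],"roll":0,"hand":0.025}
    - {"offset":[-0.0015,0,0],"roll":0,"hand":0.025}
    - {"offset":[0,0,0],"roll":0,"hand":0.025}
    - {"offset":[0,0,0],"roll":0,"hand":0.025}

```text
time: 15.43
position: [495.7, 16.5, 68.7]
eef_rot: [0.04, 0.999, -0.0, -0.004]
contact_force: [-16.6, -1.6, 14.3]
width: 35.3
grip_force: 45.0
```

carry_out:
  targets:
    - {"offset":[0,0,0],"roll":0,"hand":0.06}
    - {"offset":[0,0,0],"roll":0,"hand":0.06}
    - {"offset":[0,0,0],"roll":0,"hand":0.06}
    - {"offset":[0,0,-0.02],"roll":0,"hand":0.06}
    - {"offset":[0,0,-0.03],"roll":0,"hand":0.06}
    - {"offset":[0,0,-0.03],"roll":0,"hand":0.06}
    - {"offset":[0,0,-0.03],"roll":0,"hand":0.06}
    - {"offset":[0.02,0,0],"roll":0,"hand":0.06}

```text
time: 16.1
position: [483.3, 17.0, 183.4]
eef_rot: [0.041, 0.999, -0.001, 0.006]
contact_force: [-0.6, -0.8, 0.3]
width: 59.7
grip_force: 0.0
```

carry_out:
  targets:
    - {"offset":[0.04,0,0],"roll":0,"hand":0.06}
    - {"offset":[0.04,0,0],"roll":0,"hand":0.06}
    - {"offset":[0.02,0,0],"roll":0,"hand":0.06}
    - {"offset":[0,0,0],"roll":0,"hand":0.06}
    - {"offset":[0,0,0],"roll":0,"hand":0.06}

```text
time: 16.52
position: [379.6, 26.0, 178.9]
eef_rot: [0.041, 0.999, -0.0, 0.001]
contact_force: [0.7, 0.6, 0.1]
width: 60.2
grip_force: 0.0
```

```bash
python3 - <<'E'
from h import *
print(to(75,-50,66))
for n,(a,b,c,d),k in (("scene",(195,190,395,320),4),("side",(210,160,385,290),4.5)):
    im,P=look(n);h=cv2.cvtColor(im,cv2.COLOR_BGR2HSV);H,S,V=h[...,0],h[...,1],h[...,2]
    m=((H<5)|(H>175))&(S>170)&(V>80)
    for cc,s in blobs(m,20):
        w=f(plane(n,cc,70,P))
        if abs(w[0]+115)<80 and abs(w[1])<60: print(n,"red handle",cc,s.tolist(),w.round(1))
    cv2.imwrite(f"pics/{n}5.png",cv2.resize(im[b:d,a:c],None,fx=k,fy=k,interpolation=cv2.INTER_CUBIC))
E
```

```text
t 16.5 tcp(tester) [-184.6   -1.5] z 178.9 yaw err -0.001 F [0.7 0.6 0.1] w 60.2 grip 0.0
[-259.5  -48.2  113.3]
scene red handle [271.5 218.3] [264, 204, 16, 30, 391] [-71.6   0.3]
side red handle [284.  219.9] [277, 207, 15, 27, 338] [-72.5  -2.6]
```

View pics/scene5.png

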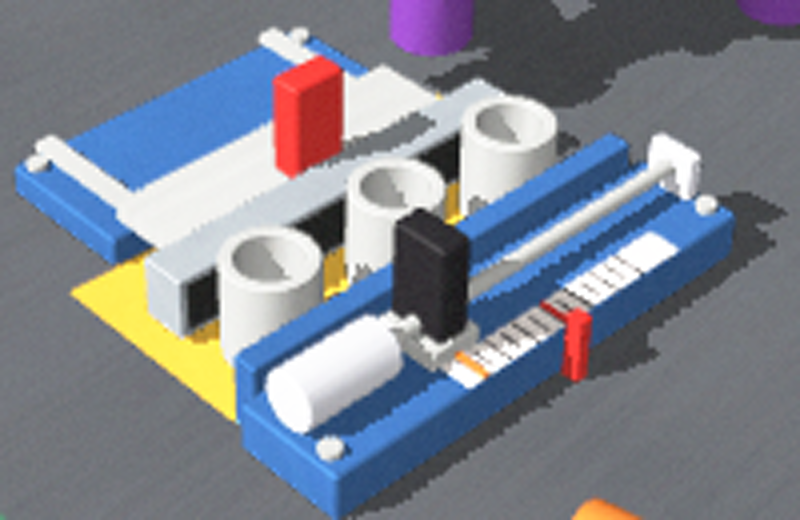

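The carriage stays at about 45 mm, so it is latched, and the sleeves are clamped. The orange pointer is near crop (475,367), and the clip is at crop (577,345) with its red line at (557,311).

```bash
python3 - <<'E'
from h import *
C=lambda u,v:((u+.5)/4+195-.5,(v+.5)/4+190-.5)
for nm,p,z in [("tip",(488,375),34),("orange mid",(473,366),34),("line near clip",(566,317),31),("line far",(543,305),31),("clip top",(577,313),40),("clip bot",(575,378),0)]:
    print(nm,f(plane("scene",C(*p),z)).round(1))
for n in("scene","side"):
    im,P=look(n);h=cv2.cvtColor(im,cv2.COLOR_BGR2HSV);H,S,V=h[...,0].astype(int),h[...,1],h[...,2]
    for nm,m in(("red",((H<6)|(H>174))&(S>140)&(V>60)),("orange",(H>=8)&(H<19)&(S>120)&(V>120))):
        for c,s in blobs(m,3):
            w=f(plane(n,c,32,P))
            if 85<w[0]<140 and -80<w[1]<100: print(n,nm,c,s.tolist(),[f(plane(n,c,z,P)).round(1).tolist() for z in(20,32,34)])
    # black handle
    m=(V<50)
    for c,s in blobs(m,80):
        w=f(plane(n,c,72,P))
        if abs(w[0]-75)<30 and abs(w[1]+50)<30: print(n,"black",c,s.tolist(),w.round(1))
E
```

```text
tip [116.2 -48.7]
orange mid [106.6 -49.4]
line near clip [110.4  14.9]
line far [95.9 13.2]
clip top [118.8  13.1]
clip bot [122.9  11.1]
scene red [338.2 275. ] [330, 266, 13, 19, 114] [[118.0, 13.9], [126.7, 3.1], [128.2, 1.3]]
scene orange [312.2 280.5] [309, 278, 8, 6, 17] [[93.8, -37.5], [102.9, -47.4], [104.4, -49.1]]
scene black [307.9 261.6] [304, 249, 8, 26, 152] [ 88.9 -47.5]
side red [333.  201.2] [331, 199, 4, 5, 6] [[122.2, 25.0], [110.3, 13.5], [108.3, 11.6]]
side orange [349.6 211.9] [348, 211, 5, 3, 8] [[122.5, -37.6], [110.5, -48.2], [108.5, -49.9]]
side black [341.  204.6] [334, 193, 15, 25, 287] [ 75.7 -48.1]
```

carry_out:
  targets:
    - {"offset":[-0.03,-0.005,0],"roll":0,"hand":0.055}
    - {"offset":[-0.04,-0.007,0],"roll":0,"hand":0.055}
    - {"offset":[-0.04,-0.007,0],"roll":0,"hand":0.055}
    - {"offset":[-0.04,-0.007,0],"roll":0,"hand":0.055}
    - {"offset":[-0.04,-0.007,0],"roll":0,"hand":0.055}
    - {"offset":[-0.04,-0.007,0],"roll":0,"hand":0.055}
    - {"offset":[-0.029,-0.007,0],"roll":0,"hand":0.055}
    - {"offset":[0,0,0],"roll":0,"hand":0.055}

```text
time: 17.38
position: [638.0, -43.9, 176.1]
eef_rot: [0.041, 0.999, -0.0, 0.0]
contact_force: [-0.4, -0.1, -0.0]
width: 55.1
grip_force: 0.0
```

```bash
python3 -c "
from h import *
print(to(76,-49,71))"
```

```text
t 17.4 tcp(tester) [ 78.7 -50.2] z 176.1 yaw err -0.002 F [-0.4 -0.1 -0. ] w 55.1 grip 0.0
[  2.7   1.2 105.1]
```

carry_out:
  targets:
    - {"offset":[0.002,0.001,0.02],"roll":0,"hand":0.055}
    - {"offset":[0,0,0.03],"roll":0,"hand":0.055}
    - {"offset":[0,0,0.03],"roll":0,"hand":0.055}
    - {"offset":[0,0,0.017],"roll":0,"hand":0.055}
    - {"offset":[0,0,0.004],"roll":0,"hand":0.055}
    - {"offset":[0,0,0],"roll":0,"hand":0.055}

```text
time: 17.88
position: [631.4, -40.7, 76.1]
eef_rot: [0.041, 0.999, 0.0, -0.001]
contact_force: [0.7, 0.1, 0.4]
width: 54.9
grip_force: 0.0
```

carry_out:
  targets:
    - {"offset":[0,0,0],"roll":0,"hand":0.01}
    - {"offset":[0,0,0],"roll":0,"hand":0.01}
    - {"offset":[0,0,0],"roll":0,"hand":0.01}
    - {"offset":[0,0,0],"roll":0,"hand":0.01}
    - {"offset":[0,0,0],"roll":0,"hand":0.01}
    - {"offset":[0,0,0],"roll":0,"hand":0.01}
    - {"offset":[0,0,0],"roll":0,"hand":0.01}
  grip_force: 35

```text
time: 18.47
position: [632.0, -41.4, 78.1]
eef_rot: [0.041, 0.999, -0.001, 0.001]
contact_force: [-1.7, -2.4, 4.2]
width: 19.7
grip_force: 35.0
```

```bash
python3 -c "
from h import *
print(to(76,-49+62.5,71))"
```

```text
t 18.5 tcp(tester) [ 72.5 -48.2] z 78.1 yaw err -0.001 F [-1.5 -2.5  4.2] w 19.7 grip 35.0
[-3.5 61.7  7.1]
```

carry_out:
  targets:
    - {"offset":[0,0.006,0],"roll":0,"hand":0.01}
    - {"offset":[0,0.009,0],"roll":0,"hand":0.01}
    - {"offset":[0,0.01,0],"roll":0,"hand":0.01}
    - {"offset":[0,0.01,0],"roll":0,"hand":0.01}
    - {"offset":[0,0.01,0],"roll":0,"hand":0.01}
    - {"offset":[0,0.008,0],"roll":0,"hand":0.01}
    - {"offset":[0,0.005,0],"roll":0,"hand":0.01}
    - {"offset":[0,0.002,0],"roll":0,"hand":0.01}

```text
time: 19.13
position: [636.6, 18.3, 78.1]
eef_rot: [0.041, 0.999, -0.001, 0.0]
contact_force: [-4.2, -8.5, 6.3]
width: 19.9
grip_force: 35.0
```

```bash
python3 - <<'E'
from h import *
st()
n="scene";im,P=look(n);h=cv2.cvtColor(im,cv2.COLOR_BGR2HSV);H,S,V=h[...,0].astype(int),h[...,1],h[...,2]
for nm,m in(("red",((H<6)|(H>174))&(S>140)&(V>60)),("orange",(H>=7)&(H<20)&(S>110)&(V>90))):
    for c,s in blobs(m,3):
        w=f(plane(n,c,32,P))
        if 70<w[0]<145 and -80<w[1]<100: print(n,nm,c,s.tolist(),[f(plane(n,c,z,P)).round(1).tolist() for z in(20,32,34)])
cv2.imwrite("pics/g6.png",cv2.resize(im[220:310,270:390],None,fx=6,fy=6,interpolation=cv2.INTER_CUBIC))
E
```

```text
t 19.1 tcp(tester) [72.2 11.7] z 78.1 yaw err -0.000 F [-3.5 -8.8  6.3] w 19.9 grip 35.0
scene red [338.7 275.8] [335, 268, 8, 17, 104] [[120.4, 12.8], [129.0, 2.0], [130.5, 0.2]]
scene orange [332.9 266.2] [330, 264, 7, 6, 17] [[91.8, 26.4], [100.9, 15.4], [102.4, 13.5]]
```

View pics/g6.png

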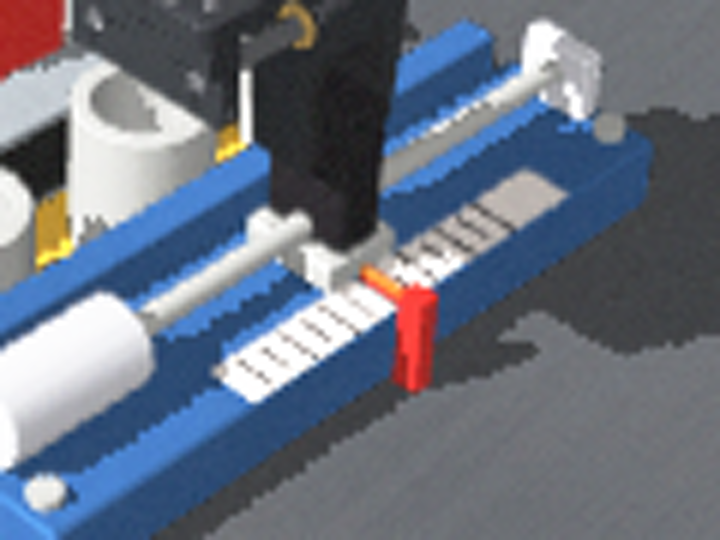

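The pointer at crop (383,282) covers the red line and points at the clip (417,340), so they are aligned. Holding for just over two seconds.

carry_out:
  targets:
    - {"offset":[0,0,0],"roll":0,"hand":0.01}
    - {"offset":[0,0,0],"roll":0,"hand":0.01}
    - {"offset":[0,0,0],"roll":0,"hand":0.01}
    - {"offset":[0,0,0],"roll":0,"hand":0.01}
    - {"offset":[0,0,0],"roll":0,"hand":0.01}
    - {"offset":[0,0,0],"roll":0,"hand":0.01}
    - {"offset":[0,0,0],"roll":0,"hand":0.01}
    - {"offset":[0,0,0],"roll":0,"hand":0.01}

```text
time: 19.85
position: [636.6, 17.6, 78.1]
eef_rot: [0.041, 0.999, -0.001, 0.0]
contact_force: [-4.1, -7.5, 7.2]
width: 20.0
grip_force: 35.0
```

carry_out:
  targets:
    - {"offset":[0,0,0],"roll":0,"hand":0.01}
    - {"offset":[0,0,0],"roll":0,"hand":0.01}
    - {"offset":[0,0,0],"roll":0,"hand":0.01}
    - {"offset":[0,0,0],"roll":0,"hand":0.01}
    - {"offset":[0,0,0],"roll":0,"hand":0.01}
    - {"offset":[0,0,0],"roll":0,"hand":0.01}
    - {"offset":[0,0,0],"roll":0,"hand":0.01}
    - {"offset":[0,0,0],"roll":0,"hand":0.01}

```text
time: 20.52
position: [636.6, 17.6, 78.1]
eef_rot: [0.041, 0.999, -0.001, 0.0]
contact_force: [-4.1, -8.0, 6.6]
width: 19.5
grip_force: 35.0
```

carry_out:
  targets:
    - {"offset":[0,0,0],"roll":0,"hand":0.01}
    - {"offset":[0,0,0],"roll":0,"hand":0.01}
    - {"offset":[0,0,0],"roll":0,"hand":0.01}
    - {"offset":[0,0,0],"roll":0,"hand":0.01}
    - {"offset":[0,0,0],"roll":0,"hand":0.01}
    - {"offset":[0,0,0],"roll":0,"hand":0.01}
    - {"offset":[0,0,0],"roll":0,"hand":0.01}
    - {"offset":[0,0,0],"roll":0,"hand":0.01}

```text
time: 21.18
position: [636.5, 17.6, 78.1]
eef_rot: [0.041, 0.999, -0.001, 0.0]
contact_force: [-3.4, -7.2, 7.1]
width: 19.5
grip_force: 35.0
```

```bash
python3 - <<'E'
from h import *
st()
n="scene";im,P=look(n);h=cv2.cvtColor(im,cv2.COLOR_BGR2HSV);H,S,V=h[...,0].astype(int),h[...,1],h[...,2]
for c,s in blobs((H>=7)&(H<20)&(S>110)&(V>90),3):
    w=f(plane(n,c,34,P))
    if 70<w[0]<145 and -80<w[1]<100: print(c,w)
E
```

```text
t 21.2 tcp(tester) [72.2 11. ] z 78.1 yaw err -0.001 F [-2.9 -7.4  7.1] w 19.5 grip 35.0
[333.1 266.6] [103.58056893  12.89107154]
```

Held for two seconds with the pointer about 0.6 mm from the clip. Now I guide the gauge back home and release it.

carry_out:
  targets:
    - {"offset":[0,-0.006,0],"roll":0,"hand":0.01}
    - {"offset":[0,-0.009,0],"roll":0,"hand":0.01}
    - {"offset":[0,-0.01,0],"roll":0,"hand":0.01}
    - {"offset":[0,-0.01,0],"roll":0,"hand":0.01}
    - {"offset":[0,-0.01,0],"roll":0,"hand":0.01}
    - {"offset":[0,-0.01,0],"roll":0,"hand":0.01}
    - {"offset":[0,-0.005,0],"roll":0,"hand":0.01}
    - {"offset":[0,0,0],"roll":0,"hand":0.01}

```text
time: 21.9
position: [631.9, -42.4, 78.1]
eef_rot: [0.041, 0.999, -0.001, 0.001]
contact_force: [-1.7, -3.7, 5.2]
width: 19.8
grip_force: 35.0
```

carry_out:
  targets:
    - {"offset":[0,0,0],"roll":0,"hand":0.05}
    - {"offset":[0,0,0],"roll":0,"hand":0.05}
    - {"offset":[0,0,0],"roll":0,"hand":0.05}
    - {"offset":[0,0,-0.02],"roll":0,"hand":0.05}
    - {"offset":[0,0,-0.03],"roll":0,"hand":0.05}
    - {"offset":[0,0,-0.03],"roll":0,"hand":0.05}
    - {"offset":[0.02,0.01,0],"roll":0,"hand":0.05}
    - {"offset":[0.03,0.01,0],"roll":0,"hand":0.05}

```text
time: 22.57
position: [584.8, -16.8, 158.4]
eef_rot: [0.041, 0.999, -0.0, 0.002]
contact_force: [0.2, 0.4, -0.7]
width: 50.2
grip_force: 0.0
```

carry_out:
  targets:
    - {"offset":[0.03,0.01,0],"roll":0,"hand":0.06}
    - {"offset":[0.03,0.01,0],"roll":0,"hand":0.06}
    - {"offset":[0.03,0.005,0],"roll":0,"hand":0.06}
    - {"offset":[0.01,0.002,0],"roll":0,"hand":0.06}
    - {"offset":[0,0,0],"roll":0,"hand":0.06}
    - {"offset":[0,0,0],"roll":0,"hand":0.06}

```text
time: 23.07
position: [486.4, 18.5, 157.6]
eef_rot: [0.041, 0.999, 0.0, 0.0]
contact_force: [0.7, -0.1, 0.7]
width: 60.1
grip_force: 0.0
```

```bash
python3 - <<'E'
from h import *
print(to(-70,-1.5,70))
for n in("scene","side"):
    im,P=look(n);h=cv2.cvtColor(im,cv2.COLOR_BGR2HSV);H,S,V=h[...,0].astype(int),h[...,1],h[...,2]
    for nm,m,z in(("red",((H<5)|(H>175))&(S>170)&(V>80),70),("orange",(H>=7)&(H<20)&(S>110)&(V>90),34)):
        for c,s in blobs(m,3):
            w=f(plane(n,c,z,P))
            if abs(w[0])<125 and abs(w[1])<70: print(n,nm,c,s.tolist(),w.round(1))
E
```

```text
t 23.1 tcp(tester) [-77.5  -0.3] z 157.6 yaw err -0.000 F [ 0.7 -0.1  0.7] w 60.1 grip 0.0
[-7.4 -1.2 87.6]
scene red [271.5 218.3] [264, 204, 16, 30, 392] [-71.6   0.3]
scene orange [312.2 280.5] [309, 278, 8, 6, 17] [104.4 -49.1]
side red [332.5 202. ] [331, 201, 4, 3, 4] [ 69.  -24.5]
side red [284.  219.9] [277, 207, 15, 27, 338] [-72.5  -2.6]
side orange [349.6 211.9] [348, 211, 5, 3, 8] [108.5 -49.9]
```

carry_out:
  targets:
    - {"offset":[-0.007,-0.001,0.02],"roll":0,"hand":0.06}
    - {"offset":[0,0,0.03],"roll":0,"hand":0.06}
    - {"offset":[0,0,0.026],"roll":0,"hand":0.06}
    - {"offset":[0,0,0.01],"roll":0,"hand":0.06}
    - {"offset":[0,0,0],"roll":0,"hand":0.06}
  grip_force: 45

```text
time: 23.58
position: [492.7, 16.5, 68.8]
eef_rot: [0.041, 0.999, 0.0, -0.002]
contact_force: [-0.0, 0.5, 0.1]
width: 59.4
grip_force: 0.0
```

carry_out:
  targets:
    - {"offset":[0,0,0],"roll":0,"hand":0.025}
    - {"offset":[0,0,0],"roll":0,"hand":0.025}
    - {"offset":[0,0,0],"roll":0,"hand":0.025}
    - {"offset":[0,0,0],"roll":0,"hand":0.025}
    - {"offset":[0,0,0],"roll":0,"hand":0.025}
    - {"offset":[0,0,0],"roll":0,"hand":0.025}

```text
time: 24.08
position: [493.7, 16.6, 72.2]
eef_rot: [0.041, 0.999, -0.0, 0.001]
contact_force: [0.8, 1.1, 4.6]
width: 35.5
grip_force: 45.0
```

carry_out:
  targets:
    - {"offset":[0.003,0,0],"roll":0,"hand":0.025}
    - {"offset":[0.005,0,0],"roll":0,"hand":0.025}
    - {"offset":[0.006,0,0],"roll":0,"hand":0.025}
    - {"offset":[0.007,0,0],"roll":0,"hand":0.025}
    - {"offset":[0.007,0,0],"roll":0,"hand":0.025}
    - {"offset":[0.007,0,0],"roll":0,"hand":0.025}
    - {"offset":[0.007,0,0],"roll":0,"hand":0.025}
    - {"offset":[0.004,0,0],"roll":0,"hand":0.025}

```text
time: 24.75
position: [448.5, 20.1, 72.3]
eef_rot: [0.041, 0.999, -0.0, 0.003]
contact_force: [19.0, 2.1, -14.4]
width: 35.6
grip_force: 45.0
```

```bash
python3 -c "
from h import *
print(to(-115,-1,66))"
```

```text
t 24.8 tcp(tester) [-115.4   -1.8] z 72.3 yaw err -0.001 F [ 18.8   3.6 -14.4] w 35.6 grip 45.0
[-0.4  0.8  6.3]
```

carry_out:
  targets:
    - {"offset":[-0.001,0,0],"roll":0,"hand":0.025}
    - {"offset":[0,0,0],"roll":0,"hand":0.06}
    - {"offset":[0,0,0],"roll":0,"hand":0.06}
    - {"offset":[0,0,0],"roll":0,"hand":0.06}
    - {"offset":[0,0,-0.02],"roll":0,"hand":0.06}
    - {"offset":[0,0,-0.03],"roll":0,"hand":0.06}
    - {"offset":[0,0,-0.03],"roll":0,"hand":0.06}
    - {"offset":[0,0,-0.03],"roll":0,"hand":0.06}

```text
time: 25.42
position: [447.5, 20.5, 182.4]
eef_rot: [0.041, 0.999, 0.0, -0.001]
contact_force: [1.1, -0.0, 0.5]
width: 59.9
grip_force: 0.0
```

carry_out:
  targets:
    - {"offset":[0.04,0,0],"roll":0,"hand":0.06}
    - {"offset":[0.04,0,0],"roll":0,"hand":0.06}
    - {"offset":[0,0,0],"roll":0,"hand":0.06}
    - {"offset":[0,0,0],"roll":0,"hand":0.06}

```text
time: 25.75
position: [366.8, 27.2, 181.5]
eef_rot: [0.041, 0.999, 0.0, -0.0]
contact_force: [0.5, 0.2, 0.9]
width: 59.9
grip_force: 0.0
```

```bash
python3 - <<'E'
from h import *
st()
for n,(a,b,c,d),k in (("scene",(215,190,375,310),5),("side",(220,160,380,280),5)):
    im,P=look(n);h=cv2.cvtColor(im,cv2.COLOR_BGR2HSV);H,S,V=h[...,0].astype(int),h[...,1],h[...,2]
    for cc,s in blobs(((H<5)|(H>175))&(S>170)&(V>80),100):
        w=f(plane(n,cc,70,P))
        if abs(w[0])<145 and abs(w[1])<70: print(n,cc,w.round(1))
    cv2.imwrite(f"pics/{n}7.png",cv2.resize(im[b:d,a:c],None,fx=k,fy=k,interpolation=cv2.INTER_CUBIC))
sleeves()
E
```

```text
t 25.8 tcp(tester) [-197.4   -1.3] z 181.5 yaw err -0.001 F [0.5 0.3 0.9] w 59.9 grip 0.0
scene [258.3 209.8] [-116.4    0.6]
side [269.5 227.2] [-116.9   -2.2]
scene [426.3 121. ] [20, 26, 264] [-189.1  777. ]
scene [290.9 241.6] [25, 34, 487] [-19.3  10.5]
scene [261.  260.3] [29, 36, 646] [-14.9 -79.9]
side [282.7 204.7] [20, 30, 518] [-1.4 89.4]
side [304.8 220.5] [21, 31, 568] [-1.1  0.9]
side [329.3 237.9] [22, 32, 615] [ -0.4 -88.7]
```

View pics/scene7.png

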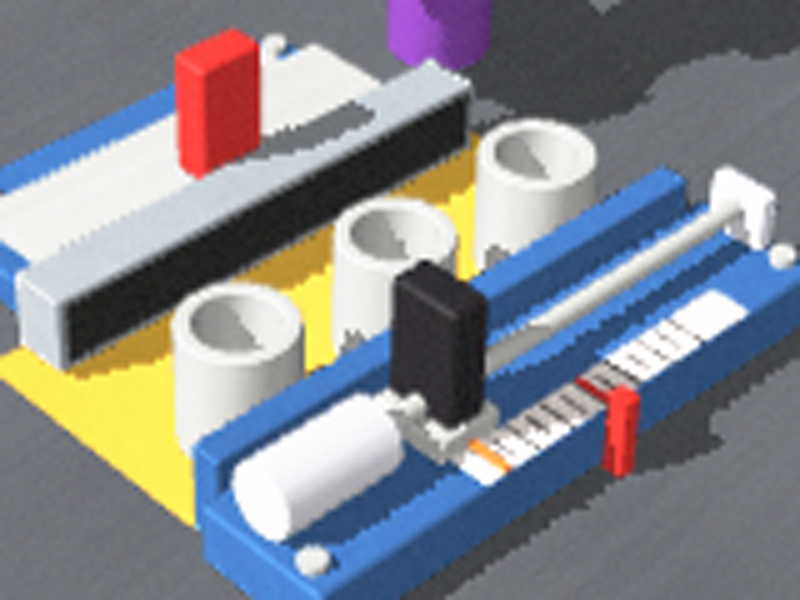

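Carriage is open again (handle at its start position). The sleeves stand upright at tester x≈-1, y = -89, 1 and 89. I'll move sleeve 1 (y=-89) to the pad first.

carry_out:
  targets:
    - {"offset":[-0.03,-0.013,0],"roll":0,"hand":0.074}
    - {"offset":[-0.038,-0.017,0],"roll":0,"hand":0.074}
    - {"offset":[-0.038,-0.017,0],"roll":0,"hand":0.074}
    - {"offset":[-0.038,-0.017,0],"roll":0,"hand":0.074}
    - {"offset":[-0.037,-0.017,0],"roll":0,"hand":0.074}
    - {"offset":[-0.015,-0.007,0],"roll":0,"hand":0.074}
    - {"offset":[0,0,0],"roll":0,"hand":0.074}
    - {"offset":[0,0,0],"roll":0,"hand":0.074}

```text
time: 26.62
position: [556.8, -77.0, 180.2]
eef_rot: [0.041, 0.999, 0.0, -0.001]
contact_force: [-0.1, 0.5, -0.2]
width: 74.3
grip_force: 0.0
```

```bash
python3 -c "
from h import *
print(to(-2,-89,24))"
```

```text
t 26.6 tcp(tester) [  0.4 -89.8] z 180.2 yaw err -0.001 F [-0.1  0.5 -0.2] w 74.3 grip 0.0
[  2.1   0.7 156.2]
```

carry_out:
  targets:
    - {"offset":[0.002,0.001,0.025],"roll":0,"hand":0.074}
    - {"offset":[0,0,0.035],"roll":0,"hand":0.074}
    - {"offset":[0,0,0.035],"roll":0,"hand":0.074}
    - {"offset":[0,0,0.035],"roll":0,"hand":0.074}
    - {"offset":[0,0,0.02],"roll":0,"hand":0.074}
    - {"offset":[0,0,0.008],"roll":0,"hand":0.074}
    - {"offset":[0,0,0],"roll":0,"hand":0.074}

```text
time: 27.2
position: [553.4, -74.9, 22.3]
eef_rot: [0.041, 0.999, 0.001, -0.002]
contact_force: [-0.2, 0.4, -0.1]
width: 74.0
grip_force: 0.0
```

carry_out:
  targets:
    - {"offset":[0,0,0],"roll":0,"hand":0.045}
    - {"offset":[0,0,0],"roll":0,"hand":0.045}
    - {"offset":[0,0,0],"roll":0,"hand":0.045}
    - {"offset":[0,0,0],"roll":0,"hand":0.045}
    - {"offset":[0,0,0],"roll":0,"hand":0.045}
  grip_force: 20

```text
time: 27.62
position: [555.3, -76.0, 24.8]
eef_rot: [0.041, 0.999, -0.0, 0.001]
contact_force: [-2.1, 0.5, 7.1]
width: 52.9
grip_force: 19.9
```

```bash
python3 -c "
from h import *
print(to(-80,-347,25))"
```

```text
t 27.6 tcp(tester) [ -1.2 -88.8] z 24.8 yaw err -0.001 F [-2.2  0.3  7.1] w 52.9 grip 19.9
[ 7.860e+01 -2.582e+02 -2.000e-01]
```

carry_out:
  targets:
    - {"offset":[0.008,-0.01,0],"roll":0,"hand":0.045}
    - {"offset":[0.01,-0.02,0],"roll":0,"hand":0.045}
    - {"offset":[0,-0.022,0],"roll":0,"hand":0.045}
    - {"offset":[0,-0.022,0],"roll":0,"hand":0.045}
    - {"offset":[0,-0.022,0],"roll":0,"hand":0.045}
    - {"offset":[0.004,-0.022,0],"roll":0,"hand":0.045}
    - {"offset":[0.008,-0.022,0],"roll":0,"hand":0.045}
    - {"offset":[0.01,-0.022,0],"roll":0,"hand":0.045}

```text
time: 28.28
position: [502.5, -234.6, 24.8]
eef_rot: [0.041, 0.999, -0.0, 0.002]
contact_force: [2.8, 4.9, 8.1]
width: 52.8
grip_force: 19.9
```

carry_out:
  targets:
    - {"offset":[0.01,-0.022,0],"roll":0,"hand":0.045}
    - {"offset":[0.01,-0.022,0],"roll":0,"hand":0.045}
    - {"offset":[0.01,-0.022,0],"roll":0,"hand":0.045}
    - {"offset":[0.006,-0.018,0],"roll":0,"hand":0.045}
    - {"offset":[0.002,-0.008,0],"roll":0,"hand":0.045}
    - {"offset":[0,0,0],"roll":0,"hand":0.045}

```text
time: 28.78
position: [455.9, -324.8, 24.8]
eef_rot: [0.042, 0.999, -0.001, 0.001]
contact_force: [-3.4, -4.0, 6.1]
width: 52.6
grip_force: 19.9
```

```bash
python3 -c "
from h import *
print(to(-80,-347,25));look('side','p8.png')"
```

```text
t 28.8 tcp(tester) [ -80.1 -345. ] z 24.8 yaw err -0.002 F [-3.  -4.3  6.1] w 52.6 grip 19.9
[-0.1 -2.  -0.1]
```

View pics/p8.png

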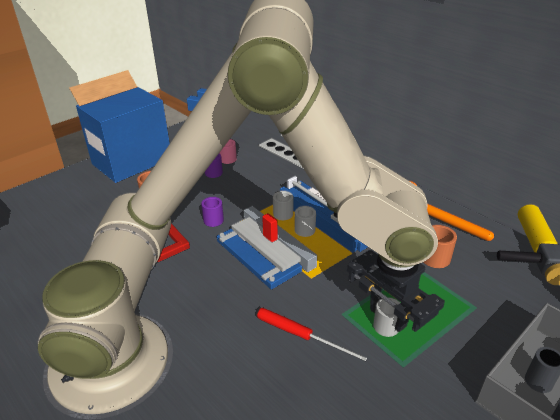

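Sleeve 1 is on the pad at side (385,318), upright. Releasing it and going to sleeve 2.

carry_out:
  targets:
    - {"offset":[0,0,0],"roll":0,"hand":0.08}
    - {"offset":[0,0,0],"roll":0,"hand":0.08}
    - {"offset":[0,0,0],"roll":0,"hand":0.08}
    - {"offset":[0,0,-0.02],"roll":0,"hand":0.08}
    - {"offset":[0,0,-0.035],"roll":0,"hand":0.08}
    - {"offset":[0,0,-0.04],"roll":0,"hand":0.08}
    - {"offset":[0,0.02,-0.03],"roll":0,"hand":0.08}
    - {"offset":[-0.009,0.038,0],"roll":0,"hand":0.08}

```text
time: 29.5
position: [471.0, -268.5, 154.0]
eef_rot: [0.043, 0.999, -0.004, 0.004]
contact_force: [0.9, 0.0, -1.1]
width: 80.1
grip_force: 0.0
```

carry_out:
  targets:
    - {"offset":[-0.01,0.04,0],"roll":0,"hand":0.08}
    - {"offset":[-0.01,0.04,0],"roll":0,"hand":0.08}
    - {"offset":[-0.01,0.04,0],"roll":0,"hand":0.074}
    - {"offset":[-0.01,0.04,0],"roll":0,"hand":0.074}
    - {"offset":[-0.01,0.04,0],"roll":0,"hand":0.074}
    - {"offset":[-0.01,0.04,0],"roll":0,"hand":0.074}
    - {"offset":[-0.01,0.038,0],"roll":0,"hand":0.074}
    - {"offset":[0,0.01,0],"roll":0,"hand":0.074}

```text
time: 30.17
position: [564.0, 20.9, 148.3]
eef_rot: [0.039, 0.999, 0.001, 0.0]
contact_force: [-1.0, 1.1, -0.4]
width: 73.9
grip_force: 0.0
```

carry_out:
  targets:
    - {"offset":[0,0,0],"roll":0,"hand":0.074}
    - {"offset":[0,0,0],"roll":0,"hand":0.074}

```text
time: 30.33
position: [562.8, 15.9, 148.2]
eef_rot: [0.04, 0.999, -0.0, -0.0]
contact_force: [-0.4, 0.3, 0.3]
width: 74.1
grip_force: 0.0
```

```bash
python3 -c "
from h import *
print(to(-2,1,24));sleeves()"
```

```text
t 30.3 tcp(tester) [-1.1  3.3] z 148.2 yaw err 0.001 F [-0.4  0.3  0.3] w 74.1 grip 0.0
[  0.8  -2.3 124.2]
scene [426.3 121. ] [20, 26, 264] [-189.1  777. ]
scene [403.5 169.9] [31, 27, 251] [-45.4 457.8]
scene [290.9 241.7] [25, 34, 486] [-19.1  10.2]
side [173.1 116.2] [27, 24, 306] [ 33.9 740.6]
side [282.7 204.7] [20, 29, 521] [-1.4 89.4]
side [304.8 220.6] [21, 31, 573] [-1.3  0.6]
```

carry_out:
  targets:
    - {"offset":[0.001,-0.002,0.025],"roll":0,"hand":0.074}
    - {"offset":[0,0,0.035],"roll":0,"hand":0.074}
    - {"offset":[0,0,0.035],"roll":0,"hand":0.074}
    - {"offset":[0,0,0.022],"roll":0,"hand":0.074}
    - {"offset":[0,0,0.008],"roll":0,"hand":0.074}
    - {"offset":[0,0,0],"roll":0,"hand":0.074}

```text
time: 30.93
position: [561.2, 12.8, 22.1]
eef_rot: [0.042, 0.999, 0.0, -0.002]
contact_force: [0.2, 0.0, 1.1]
width: 73.9
grip_force: 0.0
```

carry_out:
  targets:
    - {"offset":[0,0,0],"roll":0,"hand":0.045}
    - {"offset":[0,0,0],"roll":0,"hand":0.045}
    - {"offset":[0,0,0],"roll":0,"hand":0.045}
    - {"offset":[0,0,0],"roll":0,"hand":0.045}
    - {"offset":[0,0,0],"roll":0,"hand":0.045}
  grip_force: 20

```text
time: 31.35
position: [562.8, 13.6, 24.9]
eef_rot: [0.041, 0.999, -0.0, 0.001]
contact_force: [-1.0, -1.2, 6.6]
width: 52.6
grip_force: 20.0
```

```bash
python3 - <<'E'
from h import *
print(to(-8,-347,25))
for n in("scene","side"):
    im,P=look(n);h=cv2.cvtColor(im,cv2.COLOR_BGR2HSV);m=(h[...,1]<45)&(h[...,2]>95)
    for c,s in blobs(m,150):
        w=f(plane(n,c,30,P))
        if abs(w[0])<160 and -450<w[1]<-230: print(n,c,s,w)
E
```

```text
t 31.4 tcp(tester) [-1.  1.] z 24.9 yaw err -0.001 F [-0.9 -1.3  6.6] w 52.6 grip 20.0
[ 6.80e+00 -3.48e+02  1.00e-01]
side [388.1 316.4] [375 298  28  39 856] [ -79.00729727 -344.61819788]
```

carry_out:
  targets:
    - {"offset":[0.008,-0.01,0],"roll":0,"hand":0.045}
    - {"offset":[0.004,-0.02,0],"roll":0,"hand":0.045}
    - {"offset":[0,-0.022,0],"roll":0,"hand":0.045}
    - {"offset":[0,-0.022,0],"roll":0,"hand":0.045}
    - {"offset":[0,-0.022,0],"roll":0,"hand":0.045}
    - {"offset":[0,-0.022,0],"roll":0,"hand":0.045}
    - {"offset":[0,-0.022,0],"roll":0,"hand":0.045}
    - {"offset":[0,-0.022,0],"roll":0,"hand":0.045}

```text
time: 32.12
position: [537.4, -146.7, 24.9]
eef_rot: [0.041, 0.999, 0.0, 0.001]
contact_force: [0.2, 6.2, 8.0]
width: 52.5
grip_force: 20.0
```

carry_out:
  targets:
    - {"offset":[0,-0.025,0],"roll":0,"hand":0.045}
    - {"offset":[-0.003,-0.025,0],"roll":0,"hand":0.045}
    - {"offset":[-0.003,-0.025,0],"roll":0,"hand":0.045}
    - {"offset":[0,-0.025,0],"roll":0,"hand":0.045}
    - {"offset":[0,-0.025,0],"roll":0,"hand":0.045}
    - {"offset":[0,-0.025,0],"roll":0,"hand":0.045}
    - {"offset":[0,-0.022,0],"roll":0,"hand":0.045}
    - {"offset":[0,-0.012,0],"roll":0,"hand":0.045}

```text
time: 32.78
position: [528.1, -332.1, 24.8]
eef_rot: [0.041, 0.999, -0.0, 0.001]
contact_force: [0.4, 6.3, 9.4]
width: 53.1
grip_force: 20.0
```

```bash
python3 -c "
from h import *
print(to(-8,-347,25))"
```

```text
t 32.8 tcp(tester) [  -7.5 -346.3] z 24.8 yaw err -0.002 F [-0.1  6.3  9.4] w 53.1 grip 20.0
[ 0.5 -0.7 -0.2]
```

Next: sleeve 0 at (-1, 89), dy ≈ 436.

carry_out:
  targets:
    - {"offset":[0,0,0],"roll":0,"hand":0.08}
    - {"offset":[0,0,0],"roll":0,"hand":0.08}
    - {"offset":[0,0,0],"roll":0,"hand":0.08}
    - {"offset":[0,0,-0.02],"roll":0,"hand":0.08}
    - {"offset":[0,0,-0.035],"roll":0,"hand":0.08}
    - {"offset":[0,0,-0.04],"roll":0,"hand":0.08}
    - {"offset":[0,0.02,-0.03],"roll":0,"hand":0.08}
    - {"offset":[0,0.04,0],"roll":0,"hand":0.08}

```text
time: 33.45
position: [534.4, -273.4, 154.5]
eef_rot: [0.042, 0.999, -0.004, 0.005]
contact_force: [1.4, 0.7, -0.1]
width: 80.1
grip_force: 0.0
```

carry_out:
  targets:
    - {"offset":[-0.001,0.04,0],"roll":0,"hand":0.08}
    - {"offset":[-0.001,0.041,0],"roll":0,"hand":0.08}
    - {"offset":[-0.001,0.041,0],"roll":0,"hand":0.08}
    - {"offset":[-0.001,0.041,0],"roll":0,"hand":0.08}
    - {"offset":[-0.001,0.041,0],"roll":0,"hand":0.08}
    - {"offset":[-0.001,0.041,0],"roll":0,"hand":0.08}
    - {"offset":[0,0.041,0],"roll":0,"hand":0.08}
    - {"offset":[0,0.041,0],"roll":0,"hand":0.08}

```text
time: 34.12
position: [564.6, 57.7, 148.5]
eef_rot: [0.04, 0.999, 0.0, -0.0]
contact_force: [0.8, -0.0, 0.0]
width: 80.2
grip_force: 0.0
```

carry_out:
  targets:
    - {"offset":[0,0.035,0],"roll":0,"hand":0.08}
    - {"offset":[0,0.015,0],"roll":0,"hand":0.08}
    - {"offset":[0,0,0],"roll":0,"hand":0.08}
    - {"offset":[0,0,0],"roll":0,"hand":0.08}

```text
time: 34.45
position: [568.9, 105.7, 148.3]
eef_rot: [0.04, 0.999, -0.0, -0.0]
contact_force: [0.1, -1.0, -0.5]
width: 79.9
grip_force: 0.0
```

```bash
python3 - <<'E'
from h import *
print(to(-2,89,24))
for n in("scene","side"):
    im,P=look(n);h=cv2.cvtColor(im,cv2.COLOR_BGR2HSV);m=(h[...,1]<45)&(h[...,2]>95)
    for c,s in blobs(m,150):
        w=f(plane(n,c,30,P))
        if abs(w[0])<160 and (-450<w[1]<-230 or abs(w[1]-89)<40): print(n,c,s,w)
E
```

```text
t 34.5 tcp(tester) [-2.4 93.3] z 148.3 yaw err 0.002 F [ 0.1 -1.  -0.5] w 79.9 grip 0.0
[ -0.4  -4.3 124.3]
scene [347.8 257.9] [332 248  32  20 242] [102.26923674  60.42531353]
side [313.  191.3] [286 175  52  36 505] [102.19157426  84.09643956]
side [282.6 204.5] [272 190  21  30 527] [-1.08673411 90.30914497]
side [399.6 308.8] [ 375  283   52   54 1670] [ -45.11561409 -346.11829632]
```

carry_out:
  targets:
    - {"offset":[0,-0.004,0.025],"roll":0,"hand":0.08}
    - {"offset":[0,0,0.035],"roll":0,"hand":0.08}
    - {"offset":[0,0,0.035],"roll":0,"hand":0.08}
    - {"offset":[0,0,0.022],"roll":0,"hand":0.08}
    - {"offset":[0,0,0.008],"roll":0,"hand":0.08}
    - {"offset":[0,0,0],"roll":0,"hand":0.08}

```text
time: 35.05
position: [568.4, 99.6, 22.0]
eef_rot: [0.042, 0.999, -0.0, -0.002]
contact_force: [-0.3, 0.2, -0.5]
width: 79.8
grip_force: 0.0
```

carry_out:
  targets:
    - {"offset":[0,0,0],"roll":0,"hand":0.045}
    - {"offset":[0,0,0],"roll":0,"hand":0.045}
    - {"offset":[0,0,0],"roll":0,"hand":0.045}
    - {"offset":[0,0,0],"roll":0,"hand":0.045}
    - {"offset":[0,0,0],"roll":0,"hand":0.045}
    - {"offset":[0,0,0],"roll":0,"hand":0.045}
  grip_force: 20

```text
time: 35.55
position: [569.6, 100.6, 24.5]
eef_rot: [0.041, 0.999, -0.0, 0.001]
contact_force: [-0.3, -1.1, 6.0]
width: 52.8
grip_force: 20.0
```

```bash
python3 -c "
from h import *
print(to(64,-347,25))"
```

```text
t 35.5 tcp(tester) [-1.2 88.3] z 24.5 yaw err -0.001 F [-0.2 -1.1  6. ] w 52.8 grip 20.0
[-6.550e+01 -4.353e+02 -3.000e-01]
```

carry_out:
  targets:
    - {"offset":[0.008,-0.01,0],"roll":0,"hand":0.045}
    - {"offset":[0.006,-0.02,0],"roll":0,"hand":0.045}
    - {"offset":[0,-0.026,0],"roll":0,"hand":0.045}
    - {"offset":[0,-0.026,0],"roll":0,"hand":0.045}
    - {"offset":[0,-0.026,0],"roll":0,"hand":0.045}
    - {"offset":[0,-0.026,0],"roll":0,"hand":0.045}
    - {"offset":[0,-0.026,0],"roll":0,"hand":0.045}
    - {"offset":[0,-0.026,0],"roll":0,"hand":0.045}

```text
time: 36.22
position: [540.4, -83.9, 24.5]
eef_rot: [0.041, 0.999, 0.0, 0.001]
contact_force: [1.2, 6.2, 6.3]
width: 53.0
grip_force: 20.0
```

carry_out:
  targets:
    - {"offset":[0,-0.027,0],"roll":0,"hand":0.045}
    - {"offset":[0,-0.027,0],"roll":0,"hand":0.045}
    - {"offset":[0,-0.027,0],"roll":0,"hand":0.045}
    - {"offset":[0,-0.026,0],"roll":0,"hand":0.045}
    - {"offset":[-0.012,-0.012,0],"roll":0,"hand":0.045}
    - {"offset":[-0.02,-0.012,0],"roll":0,"hand":0.045}
    - {"offset":[-0.02,-0.01,0],"roll":0,"hand":0.045}
    - {"offset":[-0.018,-0.01,0],"roll":0,"hand":0.045}

```text
time: 36.88
position: [597.6, -239.9, 24.5]
eef_rot: [0.041, 0.999, 0.0, -0.001]
contact_force: [-5.5, 3.7, 8.6]
width: 52.6
grip_force: 20.0
```

```bash
python3 -c "
from h import *
print(to(64,-347,25))"
```

```text
t 36.9 tcp(tester) [  54.3 -248.8] z 24.5 yaw err -0.001 F [-5.8  3.2  8.6] w 52.6 grip 20.0
[ -9.8 -98.2  -0.6]
```

carry_out:
  targets:
    - {"offset":[-0.009,-0.014,0],"roll":0,"hand":0.045}
    - {"offset":[0,-0.022,0],"roll":0,"hand":0.045}
    - {"offset":[0,-0.022,0],"roll":0,"hand":0.045}
    - {"offset":[0,-0.022,0],"roll":0,"hand":0.045}
    - {"offset":[0,-0.012,0],"roll":0,"hand":0.045}
    - {"offset":[0,0,0],"roll":0,"hand":0.045}

```text
time: 37.38
position: [599.0, -335.0, 24.6]
eef_rot: [0.042, 0.999, -0.001, 0.001]
contact_force: [-1.0, -3.5, 3.8]
width: 52.9
grip_force: 20.0
```

carry_out:
  targets:
    - {"offset":[0,0,0],"roll":0,"hand":0.08}
    - {"offset":[0,0,0],"roll":0,"hand":0.08}
    - {"offset":[0,0,0],"roll":0,"hand":0.08}
    - {"offset":[0,0,-0.02],"roll":0,"hand":0.08}
    - {"offset":[0,0,-0.035],"roll":0,"hand":0.08}
    - {"offset":[0,0,-0.04],"roll":0,"hand":0.08}
    - {"offset":[0,0.02,-0.04],"roll":0,"hand":0.08}
    - {"offset":[0,0.04,-0.03],"roll":0,"hand":0.08}

```text
time: 38.05
position: [603.2, -282.1, 184.0]
eef_rot: [0.042, 0.999, -0.001, 0.002]
contact_force: [1.0, 0.1, 0.8]
width: 79.9
grip_force: 0.0
```

carry_out:
  targets:
    - {"offset":[0,0.04,-0.01],"roll":0,"hand":0.08}
    - {"offset":[0,0.04,0],"roll":0,"hand":0.08}
    - {"offset":[0,0.04,0],"roll":0,"hand":0.08}
    - {"offset":[0,0.04,0],"roll":0,"hand":0.08}
    - {"offset":[0,0.04,0],"roll":0,"hand":0.08}
    - {"offset":[0,0.03,0],"roll":0,"hand":0.08}
    - {"offset":[0,0,0],"roll":0,"hand":0.08}

```text
time: 38.63
position: [621.6, -45.1, 190.8]
eef_rot: [0.038, 0.999, 0.001, -0.0]
contact_force: [-0.2, -0.2, 0.3]
width: 79.7
grip_force: 0.0
```

```bash
python3 - <<'E'
from h import *
st();look("scene","f9.png")
E
```

```text
t 38.6 tcp(tester) [ 62.4 -52.7] z 190.8 yaw err 0.006 F [-0.2 -0.2  0.3] w 79.7 grip 0.0
```

View pics/f9.png

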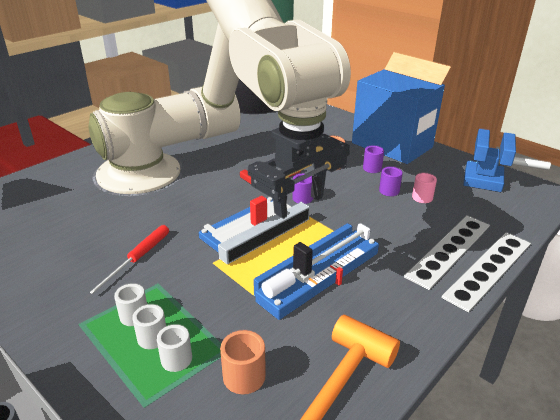

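All three sleeves stand on the green pad at scene (131,304), (149,326) and (174,348). The carriage is open, the gauge is home and the gripper is clear.

```bash
python3 -c "
from workcell import *
print(hand_in())"
```

```text
the job is handed in; nothing more can be done
None
```

The job is handed in; no verdict came back. In the last pictures all three steel sleeves stand upright on the green pad, after the carriage had clicked home and the gauge was held at the clip for two seconds. The carriage is open again, the gauge is home, and I saw no bystander disturbed.

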